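# Shut the sample crate and lock it with its loose hinge pin

## Task

Get the plywood sample crate ready to leave the packing bench: close its lid, then thread the brass-coloured pin through all five knuckles along the front, crate and lid together, from the end nearest the pin (the robot's right), and push it fully home so that its bent handle rests against the first knuckle. Let go of the pin and do not knock over or shift the jug, bowl and mug.

Things in the scene. Friction and masses are not known exactly. Their poses are not given: they have to be found in the camera images.
- lid_hinge (a joint): Opening of the crate's lid about its back hinge, rad: 0 is shut, 0.45 to 0.85 at the start. The hinge is stiff (0.4 N m): the lid stays where it is left and takes 2 to 3 N at its front edge to push down. Shut, it rides on a springy foam seal that lifts the front edge 7 to 8 mm when nothing holds it down; that lift is not counted here.
- lid_edge (a point): Middle of the lid's upper front edge. The lid is a plywood board, 200 mm from here back to the hinge, 170 mm wide, 12 mm thick. Axes turn with it: x from this edge to the back, y along the edge, z out of the outer face. Hinge axis: 200 mm along +x, 12 mm along -z from here. The outer face is bare for 60 mm behind the edge (battens 10 mm high after that). Shut and free it is about 162 mm high.
- crate: Plywood crate, immovable, 200 mm (x, front to back) by 170 mm (y) by 140 mm high; origin at the centre of its underside, z up; its front (-x) faces the robot. In a row along the front edge, parallel to y, are five steel knuckles (tubes 20 mm long, 23 mm outside, hole 14.4 mm, 15 mm gaps). Counted from the -y end, 1, 3, 5 belong to the crate, 2 and 4 to the lid.
- first_mouth (a point): Centre of the outer mouth of knuckle 1, at the crate's -y end: 114.5 mm in front of the crate's centre, 140 mm above the bench; axes as the crate's. The pin goes in here and travels along the crate's +y. Before the mouth the room is free: the crate's side wall ends 5 mm outside it.
- last_mouth (a point): Centre of the outer mouth of knuckle 5, 160 mm along the crate's +y from first_mouth; axes as the crate's. The pin's nose comes out here.
- lid_knuckle (a point): Centre of the near (-y) mouth of knuckle 2, the lid's first, 35 mm past first_mouth; turns with the lid. Lid shut and free, it stands about 8 mm above the line of the crate's knuckles, so a pin driven straight butts on its face. Raise the nose 3 to 5 mm (tilt the pin some 8 degrees in knuckle 1) to catch the hole, then level it: wedging the lid down takes about 13 N, driving on up to 15 N.
- pin_mid (a point): Middle of the loose brass-coloured pin's shank, on its axis: a rod 12 mm thick, 190 mm from bend to tip, one end bent square into a 50 mm handle of the same thickness with a red sleeve; about 140 g, lying flat on the bench. x runs along the shank to the nose, y the way the handle points, z up as it lies. The last 24 mm taper to a 3.6 mm wide tip.
- pin_nose (a point): Tip of the pin's tapered nose, on the shank's axis; axes as pin_mid.
- pin_bend (a point): Bend of the pin, where the shank's axis meets the handle's; axes as pin_mid. Fully home it lies 6 mm outside first_mouth, with the nose 24 mm beyond last_mouth.
- jug_mid (a point): Stoneware jug, cream above and dark below, 150 mm high and 112 mm wide, with a handle; the point is on its axis, half-way up. Leave it alone.
- bowl_mid (a point): Teal stoneware bowl, 60 mm high and 132 mm wide; the point is on its axis, half-way up. Leave it alone.
- mug_mid (a point): Cream and teal mug, 90 mm high, 82 mm wide, with a handle; the point is on its axis, half-way up. Leave it alone.
Mind the look-alikes: they are no part of the job. What is shaped like the part that bears pin_mid but green is not meant.

How it is judged:
By the outcome, as a careful person would: the job done as asked, in the order asked, and still so for the second after the job is handed in, with the robot touching nothing.
It also fails if it takes over 69 s, if anything falls off the work surface, if the arm or the gripper's body presses on something with over 40 N, if the wrist force passes 120 N, or if a joint passes its speed limit or range.

## Robot

A 7-joint arm with a two-finger parallel gripper is mounted at the origin on the work surface. World frame = base frame: x ahead of the robot, y to its left, z up, the work surface at z = 0. Lengths are in m, angles in rad, forces in N, time in s.
With the tool pointing down it reaches from about 0.4 to 0.875 m from the base axis. Payload 6.5 kg.
Tool frame: the origin (TCP) lies midway between the tips of the shut fingers; the grasp point (between the pads) lies 19 mm behind it; z points along the fingers, y is the direction in which the jaws open and shut (so a half turn about z gives the same grasp; the last joint's range is limited). The gripper opens to 85 mm and grips with 20 to 120 N. Pads are 22 mm wide; open, the fingers measure 114 mm over their backs; the gripper's body (76 mm by 85 mm) begins 54 mm behind the grasp point. The pads swing forward as they close: fully open they stand 13 mm farther back than shut.
Start: joints at [-0.066, 0.536, -0.004, 1.538, 0.003, 1.067, -0.071], TCP at [0.65, 0, 0.231] pointing down, gripper open.
Joint ranges: [-2.7, 2.7], [-0.37, 2.16], [-1.27, 1.26], [0.24, 2.4], [-1.31, 4.45], [0.19, 1.91], [-2.76, 2.76]. Speed limits (rad/s): [2.39, 2.39, 3.14, 3.14, 3.14, 3.14, 3.14].

## Interface

Orientations are given as a 3x3 rotation matrix whose columns are the frame's x, y, z axes.
In Python, from bench import get_state, capture, camera_params, sign_off gives the robot as it stands.
- The arm moves only by the shell command python3 -m creep 'ROWS' [OPENING] [FORCE]. ROWS is JSON, a list of rows, each an object of numbers: "x", "y", "z": the shift along the world's x, y, z in units of 20 cm (1.0 is 20 cm); "wx", "wy", "wz": the turn, a rotation vector about the world's x, y, z in units of 2 rad (1.0 is 2 rad). In form: [{"x": .., "y": .., "z": .., "wx": .., "wy": .., "wz": ..}, ...]. A call has 1 to 5 rows; each row is the pose to reach, as a shift and turn from the pose commanded when the call began; what a row does not reach only later rows make up. A row lasts 1/8 s, in which the tool goes at most 62.5 mm and 10.7 degrees, less where a joint would pass 70% of its speed; a pose out of reach is approached as far as the arm can. A call with a number of a shift or a turn outside -1 to 1 is refused whole. A call with a gripper value outside its range is refused whole. OPENING is the finger opening in mm, from 0 to 85.4, set as the call begins (- or left out, the last holds). The fingers move at their own pace and stop on an object; FORCE is the grip in N (left out, the last holds). Time passes only in rows, so rows that repeat a pose let the fingers close. It gives the time, the measured TCP pose, the force and the opening at its end, in the units of the state.
- get_state(): the state, without advancing time (a new reading comes with each control period).
- capture(name): name is "scene" or "side" or "wrist"; returns the picture (400x640x3 uint8, red, green, blue); there is no depth.
- camera_params(name): a dict with "K" (3x3 intrinsics, pixels), "R" (3x3) and "t" (3): a world point X has camera coordinates R X + t. Camera axes: x right, y down, z forward; pixel columns grow to the right and rows downward; lengths in m; the calibration is good to about 2 mm. A picture is of the moment at which its call begins: read the wrist's pose just before it. camera_params takes no time and is no camera call; for the wrist camera it gives the pose at the moment of the call.
- sign_off(): hands the job in, once; it reports no verdict.
The state is a dict: "time_s": time; "joint_pos": joint angles; "joint_vel": joint speeds; "joint_torque": joint torques, N m; "tool_pos": TCP position; "ee_rot": TCP orientation; "wrist_force": force on the tool from outside, world axes, zero at the start; "wrist_torque": the same for the moment, N m; "finger_gap": opening from 0.0 (shut) to 1.0 (fully open).
Only numpy, scipy, OpenCV 4.12 (cv2) and the standard library are available. Lean on these libraries where they do the work, as an engineer would, in place of code of your own. Each camera call takes 0.05 s, during which the arm holds its last target.

## Working session

There is one attempt and no reset: what is moved stays moved. The work goes in short steps, Python scripts to look and compute and a shell command to move; the robot and the scene stay as the last step left them, time stands still between calls to the robot, and variables do not carry over. Pictures are saved under pics/ and viewed, and the job is handed in when it is done.

```bash
ls; mkdir -p pics
python3 - <<'E'
from bench import *
import cv2,numpy as np
s=get_state()
for k,v in s.items(): print(k,np.round(v,3).tolist())
for n in ("scene","side","wrist"):
    p=camera_params(n); im=capture(n)
    cv2.imwrite(f"pics/{n}0.png",im[:,:,::-1]); np.save(f"pics/{n}0.npy",im)
    print(n,np.round(p["K"],1).tolist(),np.round(p["R"],3).tolist(),np.round(p["t"],3).tolist(), np.round(-p["R"].T@p["t"],3))
E
```

```text
pics
time_s 0.0
joint_pos [-0.066, 0.537, -0.004, 1.539, 0.003, 1.067, -0.071]
joint_vel [-0.0, 0.001, 0.002, -0.0, 0.001, 0.0, 0.002]
joint_torque [-0.001, -58.337, 1.048, -25.927, 0.012, -0.003, -0.001]
tool_pos [0.649, -0.0, 0.23]
ee_rot [[-0.0, 1.0, -0.002], [1.0, 0.0, -0.0], [-0.0, -0.002, -1.0]]
wrist_force [0.003, -0.492, -0.26]
wrist_torque [-0.023, 0.011, -0.009]
finger_gap 0.999
scene [[429.9, 0.0, 323.0], [0.0, 429.9, 199.9], [0.0, 0.0, 1.0]] [[0.665, 0.746, 0.017], [0.535, -0.46, -0.709], [-0.521, 0.481, -0.705]] [-0.336, -0.195, 1.487] [ 1.103 -0.554  0.916]
side [[490.3, 0.0, 322.5], [0.0, 490.3, 202.6], [0.0, 0.0, 1.0]] [[0.949, -0.316, 0.014], [-0.205, -0.647, -0.735], [0.241, 0.694, -0.678]] [-0.51, 0.195, 1.217] [ 0.231 -0.88   0.976]
wrist [[309.8, 0.0, 320.2], [0.0, 309.8, 199.3], [0.0, 0.0, 1.0]] [[1.0, -0.001, -0.001], [-0.001, -0.962, 0.274], [-0.001, -0.274, -0.962]] [-0.65, -0.035, 0.379] [0.65  0.07  0.373]
```

View pics/scene0.png

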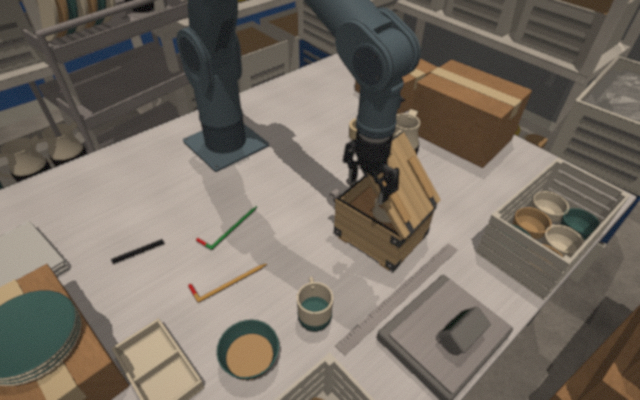

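View pics/side0.png

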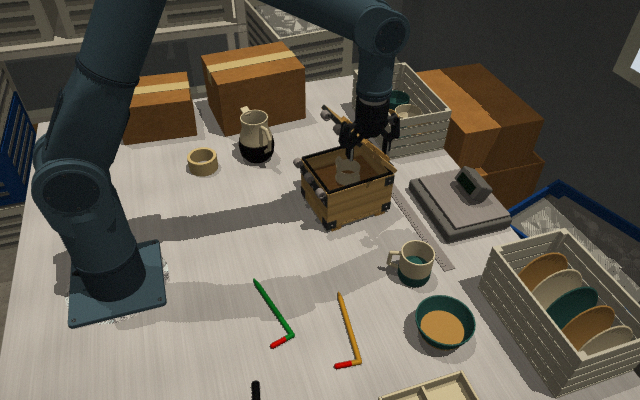

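View pics/wrist0.png

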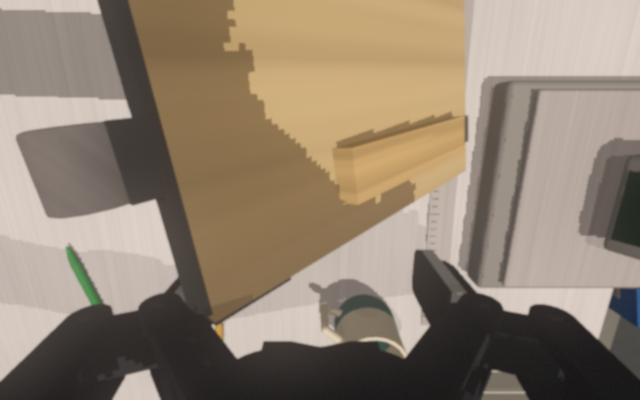

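```bash
cat > h.py <<'E'
import numpy as np,cv2
from bench import *
def ray(p,u,v):
    K,R,t=map(np.array,(p["K"],p["R"],p["t"]))
    d=R.T@np.linalg.inv(K)@np.array([u,v,1.]); return -R.T@t,d/np.linalg.norm(d)
def onz(p,u,v,z):
    c,d=ray(p,u,v); return c+d*(z-c[2])/d[2]
def tri(obs):
    A=np.zeros((3,3));b=np.zeros(3);L=[]
    for p,u,v in obs:
        c,d=ray(p,u,v);M=np.eye(3)-np.outer(d,d);A+=M;b+=M@c;L.append((c,M))
    X=np.linalg.solve(A,b);return X,[np.linalg.norm(M@(X-c)) for c,M in L]
def proj(p,X):
    x=np.array(p["K"])@(np.array(p["R"])@np.array(X)+np.array(p["t"]));return x[:2]/x[2]
def crop(im,x0,y0,w,h,s,fn):
    cv2.imwrite(fn,cv2.resize(im[y0:y0+h,x0:x0+w,::-1],None,fx=s,fy=s,interpolation=cv2.INTER_CUBIC))
E
python3 - <<'E'
from h import *
a=np.load("pics/side0.npy");b=np.load("pics/scene0.npy")
crop(a,270,90,150,150,5,"pics/sidecrate.png") if 0 else crop(a,280,95,130,115,5,"pics/sidecrate.png")
crop(b,320,120,130,115,5,"pics/scenecrate.png")
for n,im in (("side",a),("scene",b)):
    p=camera_params(n);hsv=cv2.cvtColor(im,cv2.COLOR_RGB2HSV)
    m=((hsv[...,0]>14)&(hsv[...,0]<26)&(hsv[...,1]>170)&(hsv[...,2]>110)).astype(np.uint8)
    red=(((hsv[...,0]<6)|(hsv[...,0]>174))&(hsv[...,1]>200)&(hsv[...,2]>120)).astype(np.uint8)
    for nm,mm in(("brass",m),("red",red)):
        N,l,st,c=cv2.connectedComponentsWithStats(mm)
        for i in range(1,N):
            if st[i,4]>25:
                ys,xs=np.where(l==i); P=np.array([onz(p,x,y,.006)[:2] for x,y in zip(xs,ys)])
                w,V=np.linalg.eigh(np.cov(P.T)); q=(P-P.mean(0))@V[:,1]
                print(n,nm,st[i].tolist(),"c",P.mean(0).round(4),"dir",V[:,1].round(3),"ends",(P.mean(0)+V[:,1]*q.min()).round(4),(P.mean(0)+V[:,1]*q.max()).round(4))
E
```

```text
side brass [203, 42, 85, 24, 471] c [0.551 1.119] dir [-0.994 -0.105] ends [0.7386 1.1388] [0.3746 1.1004]
side brass [212, 57, 93, 28, 702] c [0.5744 0.9515] dir [-0.996 -0.087] ends [0.7599 0.9676] [0.3913 0.9356]
side brass [418, 69, 83, 65, 1273] c [1.2427 0.4868] dir [0.048 0.999] ends [1.2334 0.295 ] [1.2552 0.7457]
side brass [136, 72, 52, 15, 276] c [0.1988 0.993 ] dir [-1.     0.009] ends [0.2915 0.9922] [0.0948 0.994 ]
side brass [131, 89, 59, 18, 443] c [0.1739 0.8458] dir [-0.999  0.048] ends [0.2823 0.8406] [0.0711 0.8507]
side brass [475, 168, 13, 8, 39] c [1.0972 0.0968] dir [-0.121  0.993] ends [1.0991 0.0806] [1.0943 0.1202]
side brass [338, 292, 24, 73, 333] c [ 0.4977 -0.3147] dir [0.122 0.992] ends [ 0.4878 -0.3957] [ 0.5114 -0.2042]
side red [271, 337, 15, 10, 66] c [ 0.3365 -0.2917] dir [-0.97  -0.245] ends [ 0.3534 -0.2874] [ 0.3185 -0.2962]
side red [335, 361, 17, 7, 72] c [ 0.4549 -0.387 ] dir [-0.996  0.094] ends [ 0.4726 -0.3887] [ 0.4374 -0.3853]
```

View pics/sidecrate.png

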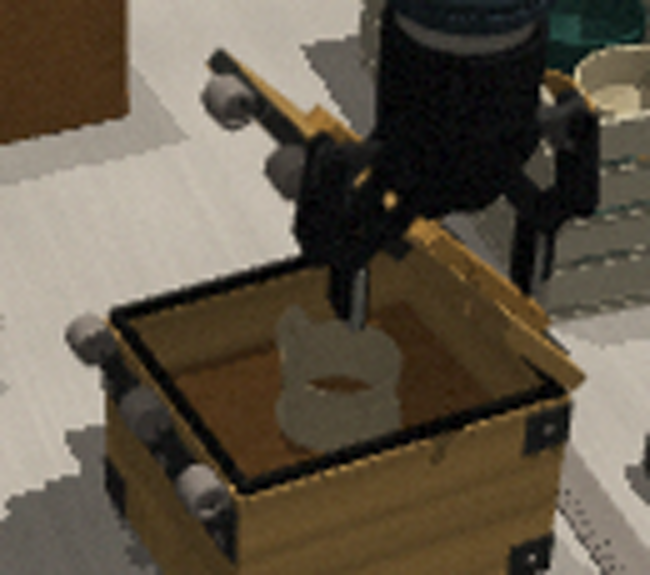

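View pics/scenecrate.png

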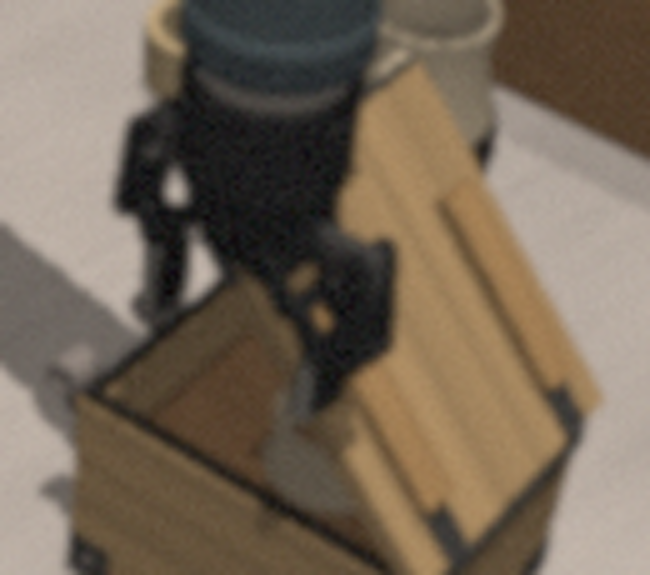

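Run:
```python
from h import *
ps,pc,pw=[camera_params(n) for n in("side","scene","wrist")]
for nm,u,v in (("k5",92,338),("k3",148,415),("k1",207,492)):
    print(nm,onz(ps,280+u/5,95+v/5,.14).round(4))
for nm,u,v in (("FR",240,490),("BR",565,388),("FL",112,312)):
    print(nm,onz(ps,280+u/5,95+v/5,.142).round(4))
for nm,u,v in (("sc FR",80,393),("k1",63,382),("FL",240,275)):
    print(nm,onz(pc,320+u/5,120+v/5,.142).round(4))
# lid corners
print("lid left front corner", tri([(ps,280+215/5,95+55/5),(pc,320+415/5,120+62/5)]))
# right front corner of lid from wrist & scene
for z in(.2,.22,.24,.26): print(z,"lidFR wrist",onz(pw,213,318,z).round(4), "edge pt",onz(pw,110,0,z).round(4))
im=np.load("pics/scene0.npy")
hsv=cv2.cvtColor(im,cv2.COLOR_RGB2HSV)
for n,(x,y) in(("brass",(233,282)),("brass2",(215,290)),("red",(194,292)),("green",(232,227))): print(n,im[y-2:y+3,x-1:x+2].reshape(-1,3).tolist()[::3])
crop(im,170,190,130,120,5,"pics/scenepin.png"); crop(np.load("pics/side0.npy"),320,280,60,100,6,"pics/sidepin.png")
```

```text
k5 [0.5152 0.1489 0.14  ]
k3 [0.525  0.0766 0.14  ]
k1 [0.5355 0.0087 0.14  ]
FR [0.5514 0.003  0.142 ]
BR [0.7451 0.0285 0.142 ]
FL [0.5317 0.1655 0.142 ]
sc FR [0.5493 0.0025 0.142 ]
k1 [0.5377 0.0013 0.142 ]
FL [0.5393 0.1307 0.142 ]
lid left front corner (array([0.59369267, 0.1782595 , 0.289489  ]), [np.float64(0.001357412287597618), np.float64(0.001357412287597665)])
0.2 lidFR wrist [ 0.5797 -0.0603  0.2   ] edge pt [0.5466 0.1225 0.2   ]
0.22 lidFR wrist [ 0.5878 -0.0453  0.22  ] edge pt [0.5585 0.1164 0.22  ]
0.24 lidFR wrist [ 0.5959 -0.0303  0.24  ] edge pt [0.5704 0.1103 0.24  ]
0.26 lidFR wrist [ 0.6041 -0.0153  0.26  ] edge pt [0.5824 0.1042 0.26  ]
brass [[175, 138, 96], [173, 130, 75], [162, 119, 65], [137, 106, 64], [127, 105, 85]]
brass2 [[180, 162, 144], [178, 146, 115], [175, 137, 86], [169, 128, 71], [152, 114, 62]]
red [[168, 42, 37], [169, 40, 38], [166, 48, 43], [163, 68, 57], [158, 92, 76]]
green [[148, 142, 131], [120, 127, 108], [87, 112, 80], [60, 104, 62], [49, 99, 55]]
```

View pics/scenepin.png

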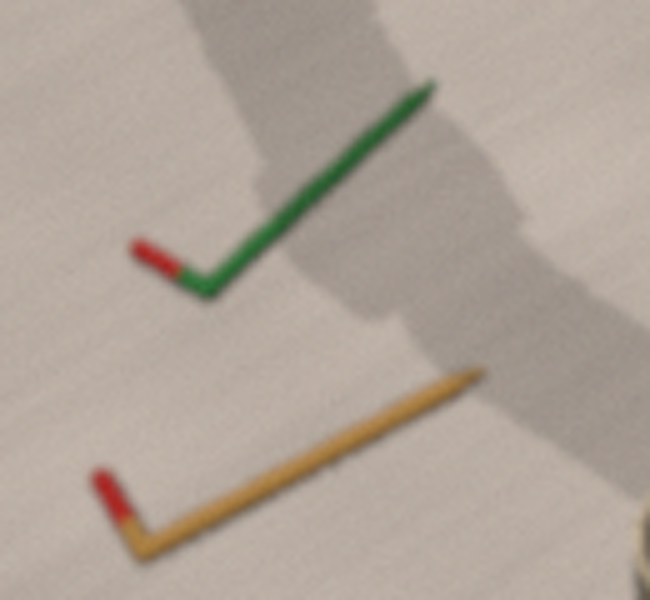

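View pics/sidepin.png

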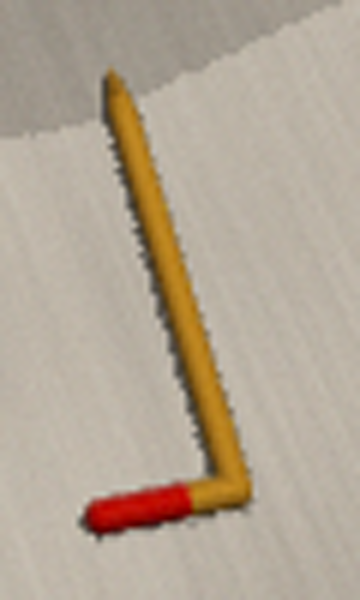

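```bash
python3 - <<'E'
from h import *
ps,pc=camera_params("side"),camera_params("scene")
b=tri([(ps,360,361.5),(pc,199,299.5)]);n=tri([(ps,338.7,292),(pc,267,264.6)])
print(b,n,np.linalg.norm(b[0]-n[0]))
for p,u,v in((ps,360,361.5),(pc,199,299.5),(ps,338.7,292),(pc,267,264.6)): print(onz(p,u,v,.006).round(4))
E
python3 -m creep '[{"y":-0.2,"z":0.1},{"y":-0.2,"z":0.35},{"y":-0.2,"z":0.6},{"x":-0.08,"y":0.1,"z":0.6},{"x":-0.08,"y":0.35,"z":0.6}]' 0 40
```

```text
(array([ 0.49163067, -0.39055256,  0.00665899]), [np.float64(0.002211263184942732), np.float64(0.0022112631849424704)]) (array([ 0.51191001, -0.20163387,  0.00277608]), [np.float64(0.0005210229010982367), np.float64(0.0005210229010982052)]) 0.19004367133586555
[ 0.4923 -0.3926  0.006 ]
[ 0.49   -0.3883  0.006 ]
[ 0.511  -0.2045  0.006 ]
[ 0.5137 -0.2023  0.006 ]invalid input at $[0]: expected keys x, y, z, wx, wy, wz
```

```bash
python3 -m creep '[{"x":0,"y":-0.2,"z":0.1,"wx":0,"wy":0,"wz":0},{"x":0,"y":-0.2,"z":0.35,"wx":0,"wy":0,"wz":0},{"x":0,"y":-0.2,"z":0.6,"wx":0,"wy":0,"wz":0},{"x":-0.08,"y":0.1,"z":0.6,"wx":0,"wy":0,"wz":0},{"x":-0.08,"y":0.4,"z":0.6,"wx":0,"wy":0,"wz":0}]' 0 40
```

```text
time_s: 0.78
tool_pos: [0.6335, 0.0806, 0.3521]
ee_rot: [[0.002, 1.0, 0.001], [1.0, -0.002, 0.0], [0.0, 0.001, -1.0]]
wrist_force: [0.2, 0.5, -1.4]
finger_gap: 0.002
```

```bash
python3 -m creep '[{"x":0,"y":0.06,"z":-0.2,"wx":0,"wy":0,"wz":0},{"x":-0.02,"y":0.06,"z":-0.38,"wx":0,"wy":0,"wz":0},{"x":-0.12,"y":0.06,"z":-0.5,"wx":0,"wy":0,"wz":0},{"x":-0.19,"y":0.06,"z":-0.58,"wx":0,"wy":0,"wz":0},{"x":-0.24,"y":0.05,"z":-0.67,"wx":0,"wy":0,"wz":0}]' 0 40
```

```text
time_s: 1.4
tool_pos: [0.5856, 0.0901, 0.2169]
ee_rot: [[-0.0, 1.0, 0.0], [1.0, 0.0, 0.0], [0.0, 0.0, -1.0]]
wrist_force: [0.7, 0.2, 1.2]
finger_gap: 0.0
```

```bash
python3 -m creep '[{"x":-0.04,"y":0,"z":-0.1,"wx":0,"wy":0,"wz":0},{"x":-0.07,"y":0,"z":-0.18,"wx":0,"wy":0,"wz":0},{"x":-0.08,"y":0,"z":-0.22,"wx":0,"wy":0,"wz":0}]' 0 40
python3 - <<'E'
from h import *
im=capture("side");crop(im,260,80,160,140,5,"pics/s1.png")
E
```

```text
time_s: 1.78
tool_pos: [0.5694, 0.0898, 0.1725]
ee_rot: [[-0.0, 1.0, -0.001], [1.0, 0.0, -0.0], [-0.0, -0.001, -1.0]]
wrist_force: [-1.1, -0.2, 1.5]
finger_gap: -0.0
```

View pics/s1.png

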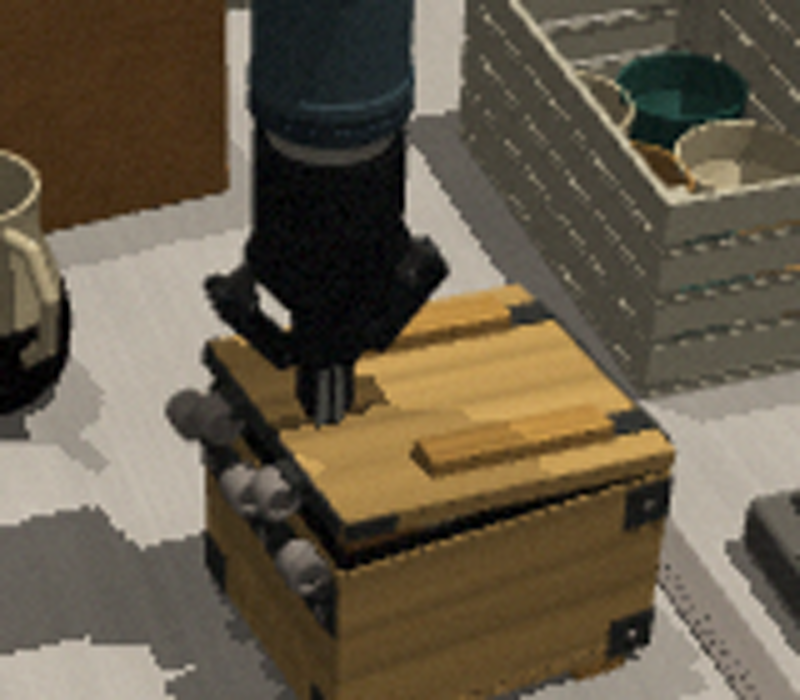

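```bash
python3 -m creep '[{"x":0,"y":0,"z":-0.03,"wx":0,"wy":0,"wz":0},{"x":0,"y":0,"z":-0.06,"wx":0,"wy":0,"wz":0}]'; python3 -m creep '[{"x":0,"y":0,"z":-0.02,"wx":0,"wy":0,"wz":0},{"x":0,"y":0,"z":-0.03,"wx":0,"wy":0,"wz":0}]'
```

```text
time_s: 2.08
tool_pos: [0.5703, 0.0901, 0.1613]
ee_rot: [[-0.0, 1.0, 0.0], [1.0, 0.0, 0.0], [0.0, 0.0, -1.0]]
wrist_force: [-0.2, 0.1, 1.4]
finger_gap: 0.001
time_s: 2.33
tool_pos: [0.5699, 0.0901, 0.1557]
ee_rot: [[-0.0, 1.0, -0.0], [1.0, 0.0, -0.0], [-0.0, -0.0, -1.0]]
wrist_force: [-4.3, -0.1, 9.1]
finger_gap: -0.002
```

```bash
python3 -m creep '[{"x":0,"y":0,"z":-0.015,"wx":0,"wy":0,"wz":0},{"x":0,"y":0,"z":-0.015,"wx":0,"wy":0,"wz":0}]'; python3 -m creep '[{"x":0,"y":0,"z":0.2,"wx":0,"wy":0,"wz":0},{"x":-0.1,"y":-0.2,"z":0.45,"wx":0,"wy":0,"wz":0},{"x":-0.15,"y":-0.5,"z":0.5,"wx":0,"wy":0,"wz":0},{"x":-0.15,"y":-0.75,"z":0.5,"wx":0,"wy":0,"wz":0}]' 85
python3 - <<'E'
from h import *
for n in("side","wrist","scene"):
    p=camera_params(n);im=capture(n);np.save(f"pics/{n}1.npy",im);cv2.imwrite(f"pics/{n}1.png",im[:,:,::-1])
    if n=="wrist": np.savez("pics/w1.npz",**{k:np.array(p[k]) for k in p})
crop(np.load("pics/side1.npy"),280,130,130,100,6,"pics/s2.png")
crop(np.load("pics/scene1.npy"),310,130,130,100,6,"pics/c2.png")
E
```

```text
time_s: 2.58
tool_pos: [0.5697, 0.0901, 0.1533]
ee_rot: [[-0.0, 1.0, -0.001], [1.0, 0.0, -0.0], [-0.0, -0.001, -1.0]]
wrist_force: [-5.0, -1.1, 13.7]
finger_gap: -0.001
time_s: 3.08
tool_pos: [0.5403, -0.062, 0.254]
ee_rot: [[0.0, 1.0, 0.003], [1.0, -0.0, -0.0], [-0.0, 0.003, -1.0]]
wrist_force: [-0.3, -0.0, -0.3]
finger_gap: 0.847
```

View pics/s2.png

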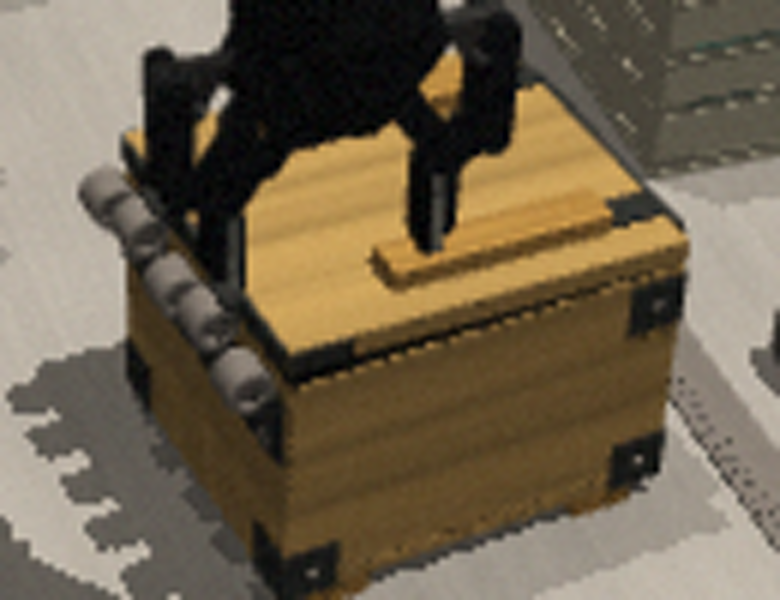

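View pics/c2.png

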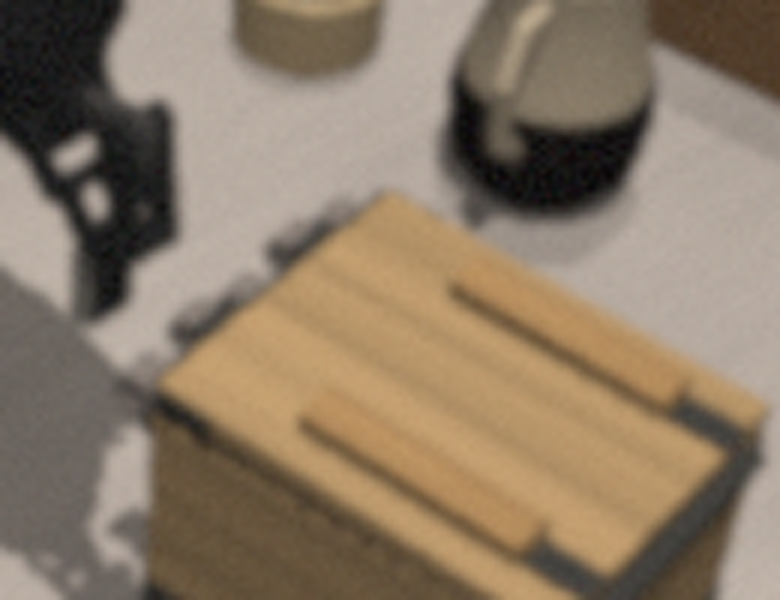

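View pics/wrist1.png

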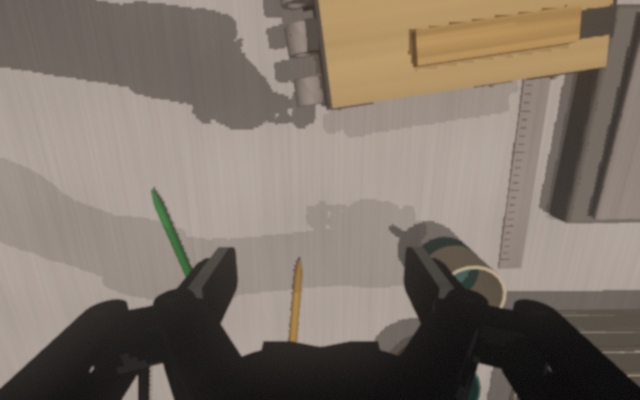

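Run:
```python
from h import *
ps,pc,pw=[camera_params(n) for n in("side","scene","wrist")]
f=lambda u,v:(ps,280+u/6,130+v/6)
g=lambda u,v:(pc,310+u/6,130+v/6)
print("FR",tri([f(288,357),g(160,385),(pw,330,107)]))
print("FL",tri([f(125,137),g(390,192)]))
print("BR side",onz(*f(688,235),.16),"FR side",onz(*f(288,357),.162),"FRw",onz(pw,330,107,.162))
print("FLw?",onz(pw,314,0,.162), "BRw",onz(pw,609,68,.162))
print("k1 mouth side",onz(*f(252,391),.14))
print("k5 side",onz(*f(103,190),.14))
crop(np.load("pics/wrist1.npy"),260,0,100,120,6,"pics/w1k.png")
```

```text
FR (array([0.54912213, 0.0064566 , 0.1532846 ]), [np.float64(0.0032949875251737783), np.float64(0.0020266837134802493), np.float64(0.002450788157353807)])
FL (array([0.5275365 , 0.16751436, 0.15885489]), [np.float64(0.0013060007656401237), np.float64(0.0013060007656402245)])
BR side [0.74424515 0.02074284 0.16      ] FR side [ 0.54799281 -0.00566263  0.162     ] FRw [0.54797155 0.0086551  0.162     ]
FLw? [0.53732149 0.0765641  0.162     ] BRw [0.74302232 0.03329196 0.162     ]
k1 mouth side [0.53484003 0.00180754 0.14      ]
k5 side [0.51313063 0.15390394 0.14      ]
```

View pics/w1k.png

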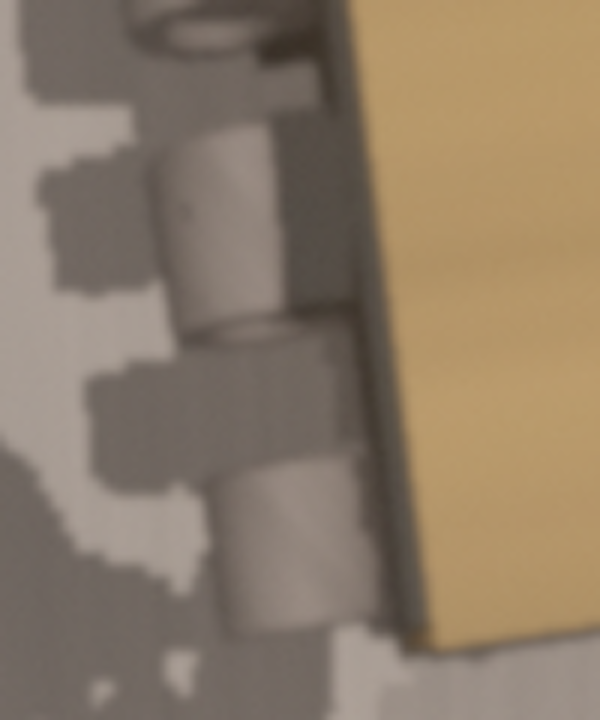

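```bash
python3 - <<'E'
from h import *
pw=camera_params("wrist")
for nm,u,v,z in (("k1mouth top",305,632,.1515),("k1 far top",285,462,.1515),("k2 near mouth",245,332,.148),("k2 near top",235,322,.1595),("k2 far top",213,130,.1595),("k3 near mouth",215,35,.14)):
    print(nm,onz(pw,260+u/6,v/6,z).round(4))
E
python3 -m creep '[{"x":-0.05,"y":-0.25,"z":0,"wx":0,"wy":0,"wz":-0.02},{"x":-0.15,"y":-0.5,"z":-0.1,"wx":0,"wy":0,"wz":-0.04},{"x":-0.23,"y":-0.75,"z":-0.2,"wx":0,"wy":0,"wz":-0.054},{"x":-0.23,"y":-1,"z":-0.4,"wx":0,"wy":0,"wz":-0.054},{"x":-0.23,"y":-1,"z":-0.4,"wx":0,"wy":0,"wz":-0.054}]' 60 60
python3 - <<'E'
from h import *
p=camera_params("wrist");im=capture("wrist");np.save("pics/w2.npy",im);cv2.imwrite("pics/w2.png",im[:,:,::-1])
E
```

```text
k1mouth top [0.5339 0.0101 0.1515]
k1 far top [0.5317 0.03   0.1515]
k2 near mouth [0.527  0.0452 0.148 ]
k2 near top [0.5265 0.0445 0.1595]
k2 far top [0.5245 0.0645 0.1595]
k3 near mouth [0.5238 0.0796 0.14  ]
time_s: 3.85
tool_pos: [0.4915, -0.2624, 0.1692]
ee_rot: [[0.112, 0.994, -0.005], [0.994, -0.112, 0.0], [-0.0, -0.005, -1.0]]
wrist_force: [0.1, 0.2, -0.1]
finger_gap: 0.701
```

View pics/w2.png

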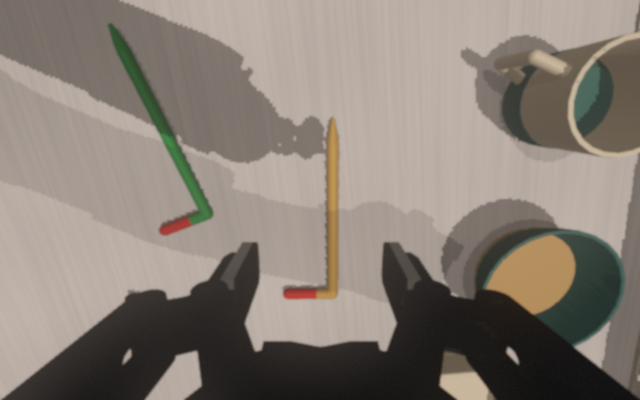

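Run:
```python
from h import *
p=camera_params("wrist")
n=onz(p,333,119,.006);b=onz(p,333.5,293,.006);d=n-b
print(n,b,np.linalg.norm(d),np.degrees(np.arctan2(d[0],d[1])), b+d*25/190, get_state()["tool_pos"])
```

```text
[ 0.51226736 -0.19937201  0.006     ] [ 0.49386815 -0.38859305  0.006     ] 0.19011347859398042 5.553788878780609 [ 0.4962891  -0.36369555  0.006     ] [ 0.49313136 -0.26022883  0.17045358]
```

```bash
python3 -m creep '[{"x":0.01,"y":-0.25,"z":-0.15,"wx":0,"wy":0,"wz":0},{"x":0.01,"y":-0.5,"z":-0.3,"wx":0,"wy":0,"wz":0},{"x":0.012,"y":-0.52,"z":-0.55,"wx":0,"wy":0,"wz":0},{"x":0.012,"y":-0.52,"z":-0.75,"wx":0,"wy":0,"wz":0},{"x":0.012,"y":-0.52,"z":-0.8,"wx":0,"wy":0,"wz":0}]' 40 60
python3 - <<'E'
from h import *
p=camera_params("wrist");im=capture("wrist");np.save("pics/w3.npy",im);cv2.imwrite("pics/w3.png",im[:,:,::-1]);print(get_state()["tool_pos"])
E
```

```text
time_s: 4.53
tool_pos: [0.4967, -0.3607, 0.0104]
ee_rot: [[0.105, 0.994, -0.002], [0.994, -0.105, 0.003], [0.003, -0.002, -1.0]]
wrist_force: [0.5, -0.4, 1.0]
finger_gap: 0.47
[ 0.49691889 -0.36136045  0.01074587]
```

View pics/w3.png

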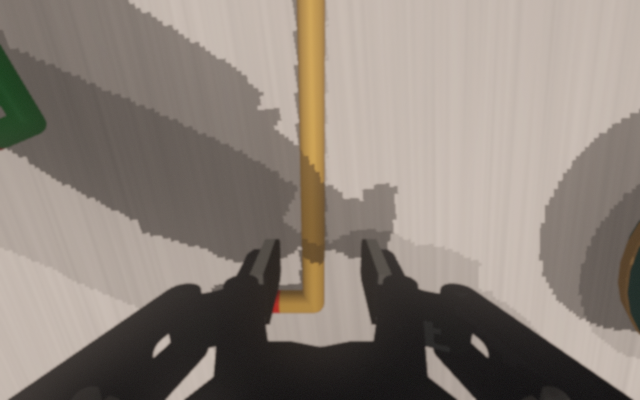

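```bash
python3 -m creep '[{"x":-0.01,"y":0,"z":-0.03,"wx":0,"wy":0,"wz":0},{"x":-0.01,"y":0,"z":-0.035,"wx":0,"wy":0,"wz":0}]' 40 60; python3 -m creep '[{"x":0,"y":0,"z":0,"wx":0,"wy":0,"wz":0},{"x":0,"y":0,"z":0,"wx":0,"wy":0,"wz":0},{"x":0,"y":0,"z":0,"wx":0,"wy":0,"wz":0},{"x":0,"y":0,"z":0,"wx":0,"wy":0,"wz":0}]' 5 100
```

```text
time_s: 4.82
tool_pos: [0.4952, -0.3643, 0.0066]
ee_rot: [[0.107, 0.994, 0.002], [0.994, -0.107, -0.001], [-0.001, 0.002, -1.0]]
wrist_force: [-0.2, -0.2, 0.9]
finger_gap: 0.471
time_s: 5.32
tool_pos: [0.4949, -0.3644, 0.0067]
ee_rot: [[0.108, 0.994, 0.001], [0.994, -0.108, -0.001], [-0.001, 0.001, -1.0]]
wrist_force: [-2.0, 1.6, 8.8]
finger_gap: 0.083
```

```bash
python3 -m creep '[{"x":0,"y":0,"z":0,"wx":0,"wy":0,"wz":0},{"x":0,"y":0,"z":0,"wx":0,"wy":0,"wz":0}]' 30 60; python3 -m creep '[{"x":0,"y":0,"z":-0.02,"wx":0,"wy":0,"wz":0},{"x":0,"y":0,"z":-0.03,"wx":0,"wy":0,"wz":0},{"x":0,"y":0,"z":-0.03,"wx":0,"wy":0,"wz":0}]' 30 60
python3 - <<'E'
from h import *
p=camera_params("wrist");im=capture("wrist");np.save("pics/w4.npy",im);cv2.imwrite("pics/w4.png",im[:,:,::-1]);print(get_state()["tool_pos"],get_state()["finger_gap"],get_state()["wrist_force"])
E
```

```text
time_s: 5.58
tool_pos: [0.4944, -0.364, 0.0054]
ee_rot: [[0.108, 0.994, 0.0], [0.994, -0.108, -0.0], [-0.0, 0.0, -1.0]]
wrist_force: [0.5, -0.0, -0.1]
finger_gap: 0.353
time_s: 5.95
tool_pos: [0.4943, -0.3639, -0.0003]
ee_rot: [[0.108, 0.994, -0.0], [0.994, -0.108, 0.0], [0.0, -0.0, -1.0]]
wrist_force: [-1.6, 1.4, 8.7]
finger_gap: 0.353
[ 4.94241861e-01 -3.63870735e-01 -3.42710184e-04] 0.35214575847003793 [-2.31210399  1.07734721  6.78927681]
```

View pics/w4.png

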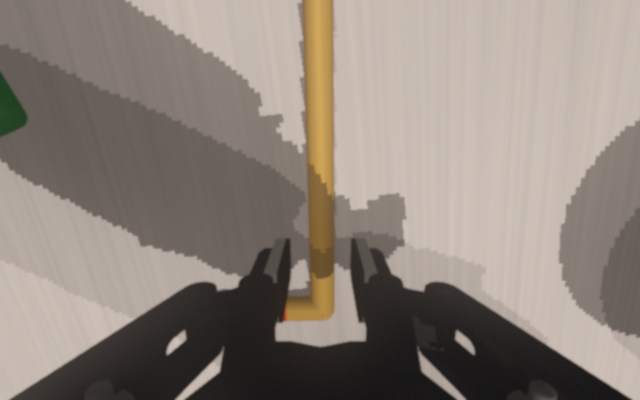

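Run:
```python
from h import *
p=camera_params("wrist");s=get_state()
print(onz(p,320,308,.012),onz(p,318,10,.012), proj(p,s["tool_pos"]), s["tool_pos"],proj(p,np.array(s["tool_pos"])+[0,0,.02]))
crop(np.load("pics/w4.npy"),240,220,160,120,5,"pics/w4c.png")
```

```text
[ 0.49209845 -0.38618736  0.012     ] [ 0.50541389 -0.25837473  0.012     ] [319.4027956 254.6694553] [ 4.94241861e-01 -3.63870735e-01 -3.42710184e-04] [319.28622976 274.7688167 ]
```

View pics/w4c.png

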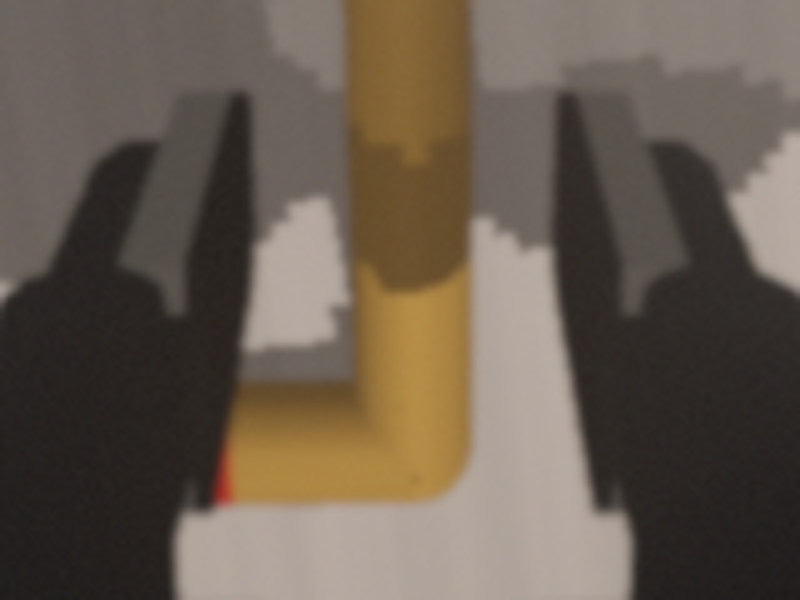

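```bash
python3 -m creep '[{"x":0,"y":0,"z":0.01,"wx":0,"wy":0,"wz":0},{"x":0,"y":0,"z":0.01,"wx":0,"wy":0,"wz":0},{"x":0,"y":0,"z":0.01,"wx":0,"wy":0,"wz":0},{"x":0,"y":0,"z":0.01,"wx":0,"wy":0,"wz":0}]' 5 100
```

```text
time_s: 6.5
tool_pos: [0.4945, -0.364, 0.0015]
ee_rot: [[0.108, 0.994, 0.0], [0.994, -0.108, 0.0], [0.0, 0.0, -1.0]]
wrist_force: [-0.7, 1.2, 6.3]
finger_gap: 0.091
```

```bash
python3 -m creep '[{"x":0,"y":0,"z":0.1,"wx":0,"wy":0,"wz":0},{"x":0,"y":0,"z":0.3,"wx":0,"wy":0,"wz":0},{"x":0,"y":0,"z":0.3,"wx":0,"wy":0,"wz":0}]'
python3 - <<'E'
from h import *
for n in("wrist","side"):
    im=capture(n);np.save(f"pics/{n}5.npy",im);cv2.imwrite(f"pics/{n}5.png",im[:,:,::-1])
crop(np.load("pics/side5.npy"),290,240,120,130,5,"pics/s5.png");print(get_state()["wrist_force"],get_state()["finger_gap"])
E
```

```text
time_s: 6.88
tool_pos: [0.4966, -0.3657, 0.0651]
ee_rot: [[0.108, 0.994, 0.005], [0.994, -0.108, -0.004], [-0.003, 0.006, -1.0]]
wrist_force: [-0.1, 0.1, -0.7]
finger_gap: 0.088
[-0.02973265  0.79213491 -1.29622619] 0.089300357795587
```

View pics/wrist5.png

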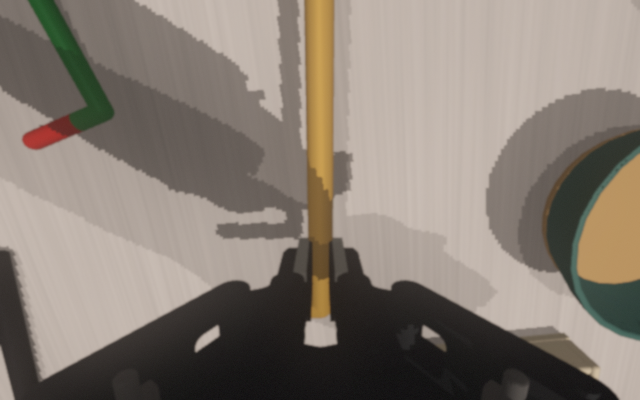

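View pics/s5.png

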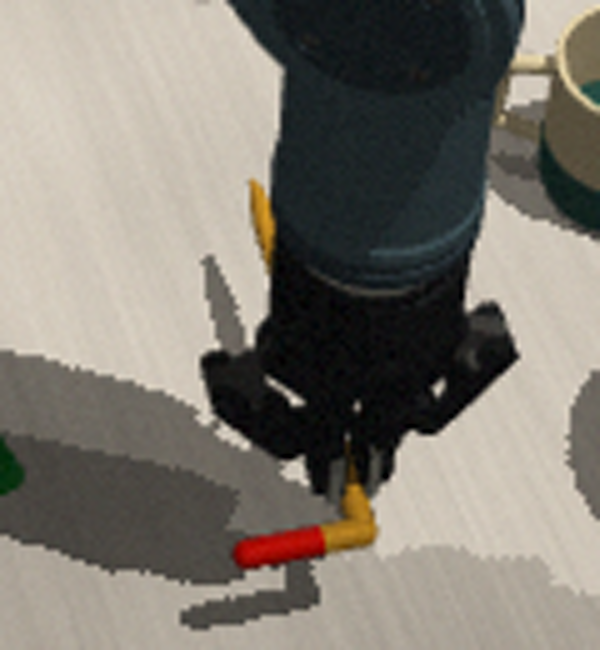

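```bash
python3 -m creep '[{"x":0,"y":0,"z":0.25,"wx":0,"wy":0,"wz":0},{"x":0,"y":0,"z":0.5,"wx":0,"wy":0,"wz":0.03},{"x":0.1,"y":0.25,"z":0.55,"wx":0,"wy":0,"wz":0.06},{"x":0.2,"y":0.5,"z":0.55,"wx":0,"wy":0,"wz":0.09},{"x":0.325,"y":0.7,"z":0.55,"wx":0,"wy":0,"wz":0.12}]'
python3 -m creep '[{"x":0,"y":0.15,"z":0,"wx":0,"wy":0,"wz":0},{"x":0,"y":0.2,"z":0,"wx":0,"wy":0,"wz":0},{"x":0,"y":0.2,"z":0,"wx":0,"wy":0,"wz":0}]'
python3 - <<'E'
from h import *
for n in("side","wrist","scene"):
    p=camera_params(n);im=capture(n);np.save(f"pics/{n}6.npy",im);cv2.imwrite(f"pics/{n}6.png",im[:,:,::-1])
    np.savez(f"pics/{n}6.npz",**{k:np.array(p[k]) for k in p})
s=get_state();print(s["tool_pos"],s["ee_rot"],s["wrist_force"])
crop(np.load("pics/side6.npy"),290,150,130,110,6,"pics/s6.png")
crop(np.load("pics/scene6.npy"),260,160,130,100,6,"pics/c6.png")
E
```

```text
time_s: 7.6
tool_pos: [0.5589, -0.2215, 0.1704]
ee_rot: [[-0.134, 0.991, -0.002], [0.991, 0.134, 0.001], [0.001, -0.002, -1.0]]
wrist_force: [0.5, -0.7, -1.0]
finger_gap: 0.09
time_s: 7.98
tool_pos: [0.5587, -0.1844, 0.1707]
ee_rot: [[-0.132, 0.991, -0.001], [0.991, 0.132, -0.0], [-0.0, -0.001, -1.0]]
wrist_force: [-0.5, -0.7, -0.8]
finger_gap: 0.087
[ 0.55882789 -0.18614663  0.17115504] [[-1.28971472e-01  9.91648227e-01 -3.92490177e-04]
 [ 9.91647792e-01  1.28970993e-01 -1.06754686e-03]
 [-1.00801110e-03 -5.26895107e-04 -9.99999353e-01]] [-0.18702407 -0.17794542 -0.71759387]
```

View pics/s6.png

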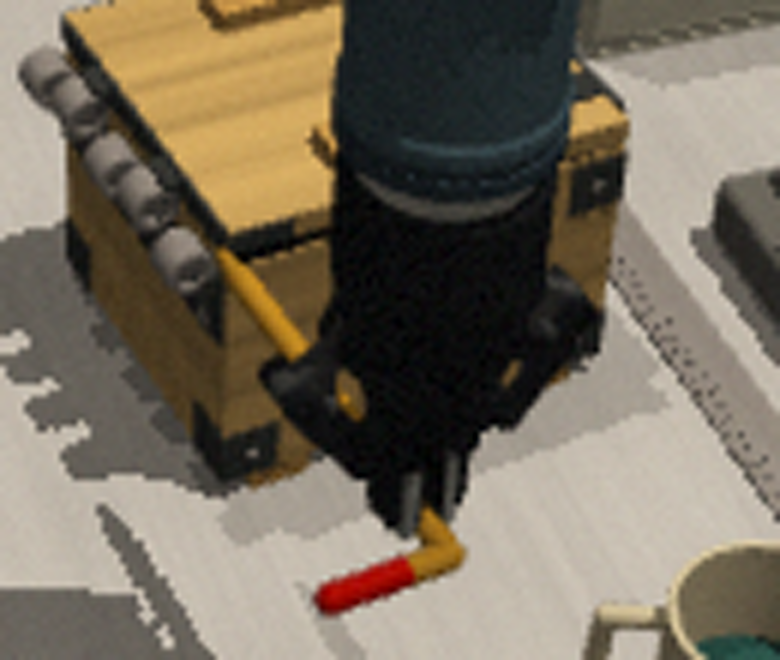

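View pics/c6.png

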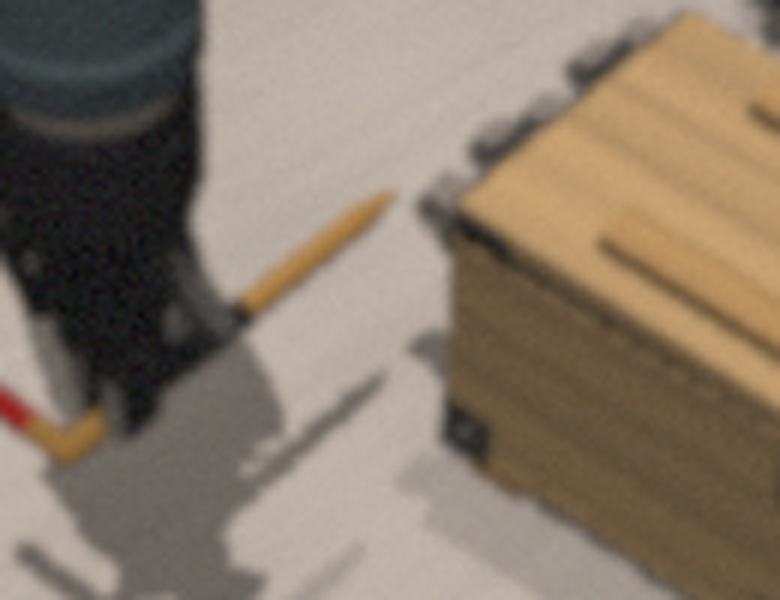

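View pics/wrist6.png

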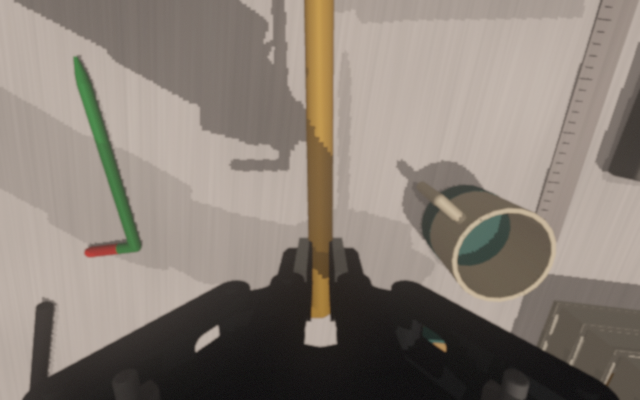

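Run:
```python
from h import *
ps,pc=camera_params("side"),camera_params("scene")
f=lambda u,v:(ps,290+u/6,150+v/6)
g=lambda u,v:(pc,260+u/6,160+v/6)
n=tri([f(222,252),g(392,193)]);b=tri([f(458,553),g(70,453)])
m=tri([f(198,275),g(432,210)])
print("nose",n,"bend",b,"mouth",m)
d=n[0]-b[0];print(np.linalg.norm(d),np.degrees(np.arctan2(d[0],d[1])),"tilt",np.degrees(np.arctan2(d[2],d[1])))
```

```text
nose (array([ 0.53813958, -0.02541541,  0.17349988]), [np.float64(0.0005155011540853662), np.float64(0.0005155011540851963)]) bend (array([ 0.56619316, -0.21291047,  0.17605902]), [np.float64(0.0007603802841773965), np.float64(0.0007603802841774023)]) mouth (array([ 5.35515551e-01, -3.59462937e-04,  1.42848504e-01]), [np.float64(0.002837088195695751), np.float64(0.0028370881956957927)])
0.18959944116990735 -8.509641342665896 tilt -0.7819859947051702
```

```bash
python3 -m creep '[{"x":0,"y":0,"z":-0.15,"wx":0.037,"wy":0.005,"wz":0},{"x":0,"y":0,"z":-0.3,"wx":0.074,"wy":0.01,"wz":0},{"x":-0.005,"y":0.05,"z":-0.3,"wx":0.074,"wy":0.01,"wz":0},{"x":-0.005,"y":0.05,"z":-0.3,"wx":0.074,"wy":0.01,"wz":0}]'
cat > look.py <<'E'
from h import *
import sys
k=sys.argv[1]
for n in("side","scene"):
    im=capture(n);np.save(f"pics/{n}{k}.npy",im)
s=get_state();print(s["time_s"],s["tool_pos"].round(4) if hasattr(s["tool_pos"],"round") else s["tool_pos"],np.round(s["wrist_force"],1),round(s["finger_gap"],3))
a=cv2.resize(np.load(f"pics/side{k}.npy")[130:240,280:400,::-1],None,fx=5,fy=5,interpolation=cv2.INTER_CUBIC)
cv2.imwrite(f"pics/s{k}.png",a)
b=cv2.resize(np.load(f"pics/scene{k}.npy")[150:250,260:390,::-1],None,fx=5,fy=5,interpolation=cv2.INTER_CUBIC)
cv2.imwrite(f"pics/c{k}.png",b)
E
python3 look.py 7
```

```text
time_s: 8.62
tool_pos: [0.5588, -0.173, 0.112]
ee_rot: [[-0.131, 0.991, -0.019], [0.98, 0.132, 0.147], [0.149, 0.0, -0.989]]
wrist_force: [0.3, 0.7, -1.1]
finger_gap: 0.088
8.725 [ 0.5594 -0.1734  0.1127] [ 0.2  0.8 -0.5] 0.091
```

View pics/s7.png

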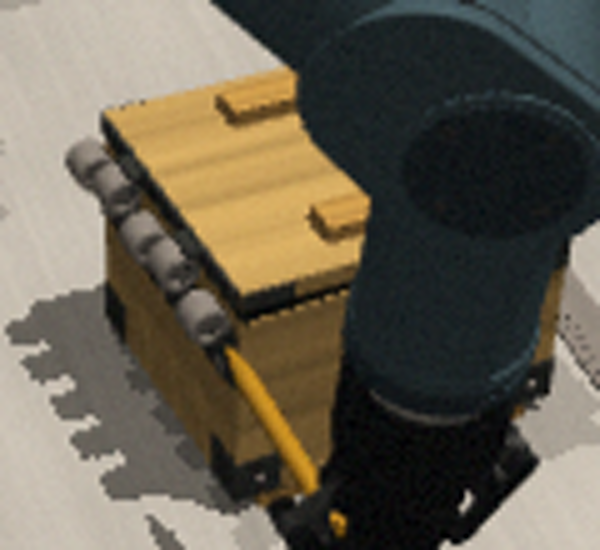

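View pics/c7.png

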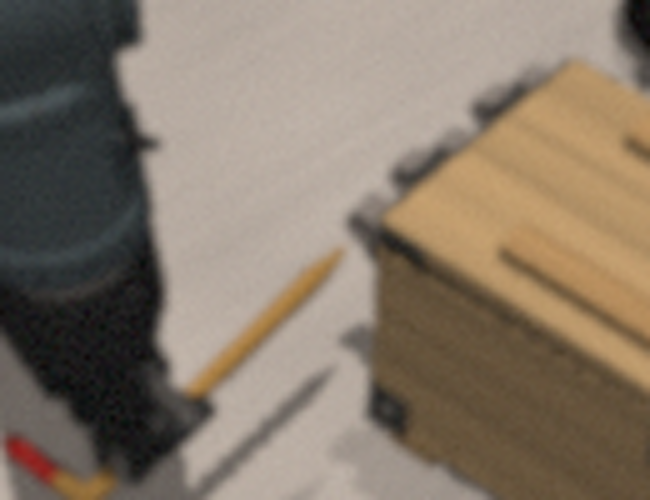

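Run:
```python
from h import *
ps,pc=camera_params("side"),camera_params("scene")
f=lambda u,v:(ps,280+u/5,130+v/5)
g=lambda u,v:(pc,260+u/5,150+v/5)
print("nose",tri([f(231,350),g(342,250)]))
M=np.array([.535,.003,.14]);print(proj(ps,M),proj(pc,M),"crop",(proj(ps,M)-[280,130])*5,(proj(pc,M)-[260,150])*5)
print(onz(*f(212,328),.14))
crop(np.load("pics/side7.npy"),310,175,40,40,15,"pics/s7z.png")
crop(np.load("pics/scene7.npy"),320,175,40,40,15,"pics/c7z.png")
```

```text
nose (array([ 0.5395118 , -0.01572335,  0.13924759]), [np.float64(0.0016197171963605594), np.float64(0.0016197171963606455)])
[321.91243556 194.85719193] [332.34734341 196.09972282] crop [209.56217778 324.28595963] [361.73671707 230.49861412]
[ 5.35291471e-01 -7.27779470e-05  1.40000000e-01]
```

View pics/s7z.png

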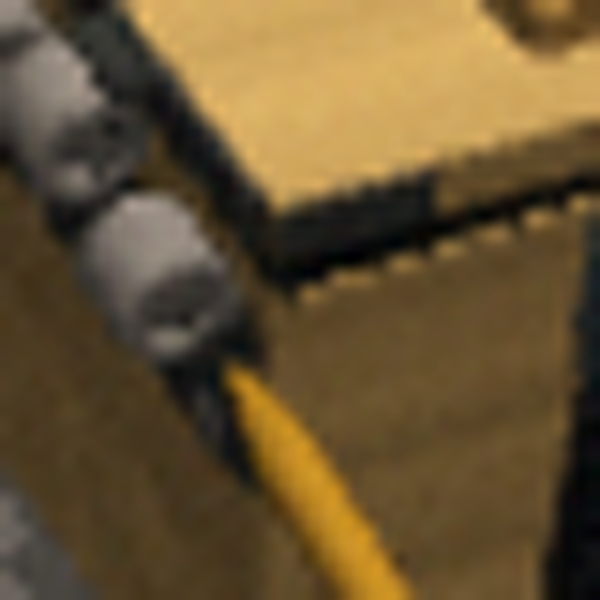

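View pics/c7z.png

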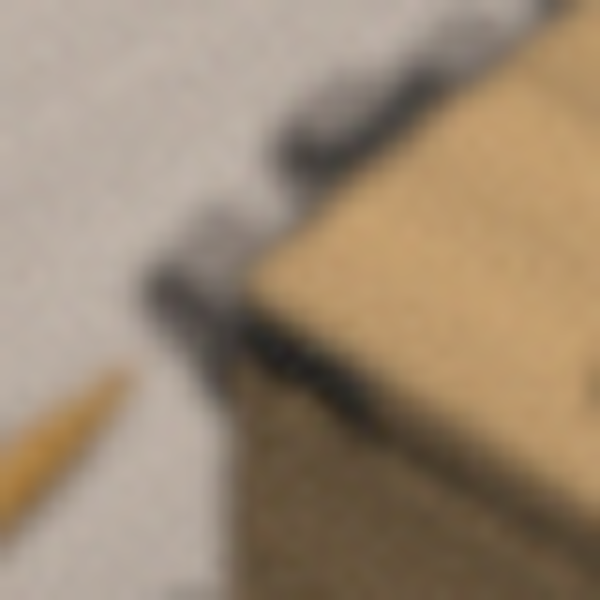

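```bash
python3 -m creep '[{"x":-0.005,"y":0,"z":-0.0125,"wx":0,"wy":0,"wz":0},{"x":-0.01,"y":0.04,"z":-0.007,"wx":0,"wy":0,"wz":0},{"x":-0.016,"y":0.08,"z":-0.001,"wx":0,"wy":0,"wz":0},{"x":-0.02,"y":0.11,"z":0.003,"wx":0,"wy":0,"wz":0},{"x":-0.023,"y":0.135,"z":0.006,"wx":0,"wy":0,"wz":0}]'; python3 look.py 8
python3 - <<'E'
from h import *
crop(np.load("pics/side8.npy"),310,170,40,40,15,"pics/s8z.png")
crop(np.load("pics/scene8.npy"),320,170,40,40,15,"pics/c8z.png")
E
```

```text
time_s: 9.35
tool_pos: [0.5538, -0.1464, 0.1126]
ee_rot: [[-0.131, 0.991, -0.02], [0.98, 0.132, 0.147], [0.149, -0.0, -0.989]]
wrist_force: [0.2, -1.3, -2.6]
finger_gap: 0.087
9.45 [ 0.5538 -0.1461  0.1126] [ 1.1 -0.9 -0.9] 0.089
```

View pics/s8z.png

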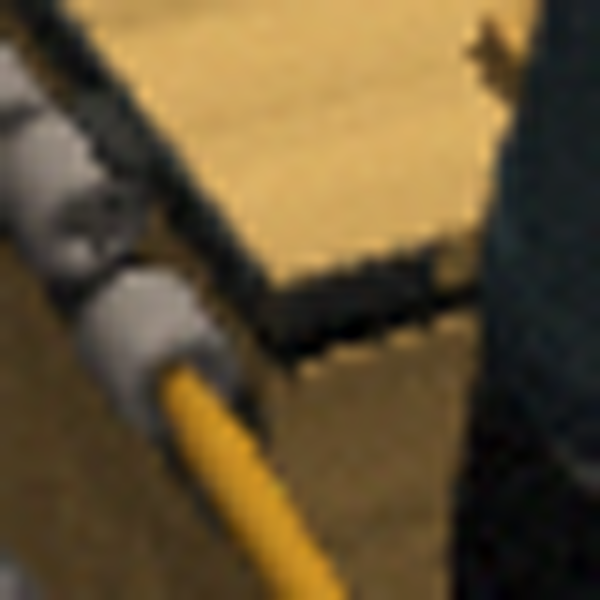

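View pics/c8z.png

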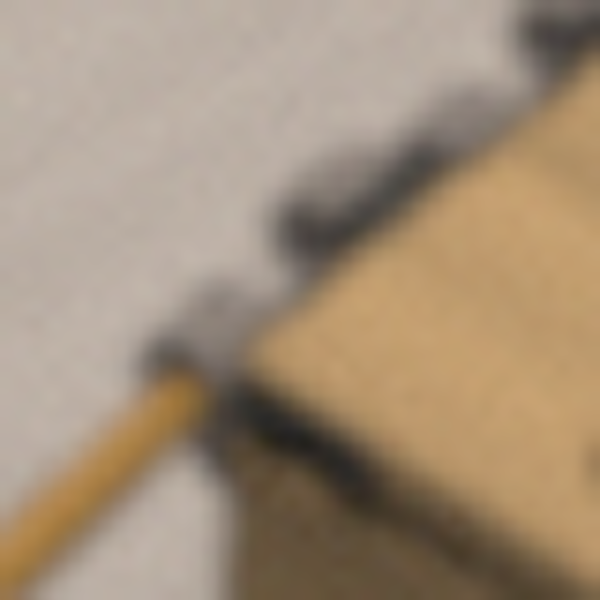

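```bash
python3 -m creep '[{"x":-0.004,"y":0.028,"z":0.004,"wx":0,"wy":0,"wz":0},{"x":-0.008,"y":0.056,"z":0.008,"wx":0,"wy":0,"wz":0},{"x":-0.0115,"y":0.084,"z":0.012,"wx":0,"wy":0,"wz":0},{"x":-0.0115,"y":0.084,"z":0.012,"wx":0,"wy":0,"wz":0}]'; python3 look.py 9
python3 - <<'E'
from h import *
crop(np.load("pics/side9.npy"),300,160,50,50,14,"pics/s9z.png")
E
```

```text
time_s: 9.95
tool_pos: [0.5515, -0.1295, 0.115]
ee_rot: [[-0.131, 0.991, -0.02], [0.98, 0.133, 0.148], [0.149, -0.0, -0.989]]
wrist_force: [0.2, 0.9, -2.2]
finger_gap: 0.09
10.05 [ 0.5515 -0.1303  0.1149] [ 0.2 -0.3 -0.6] 0.09
```

View pics/s9z.png

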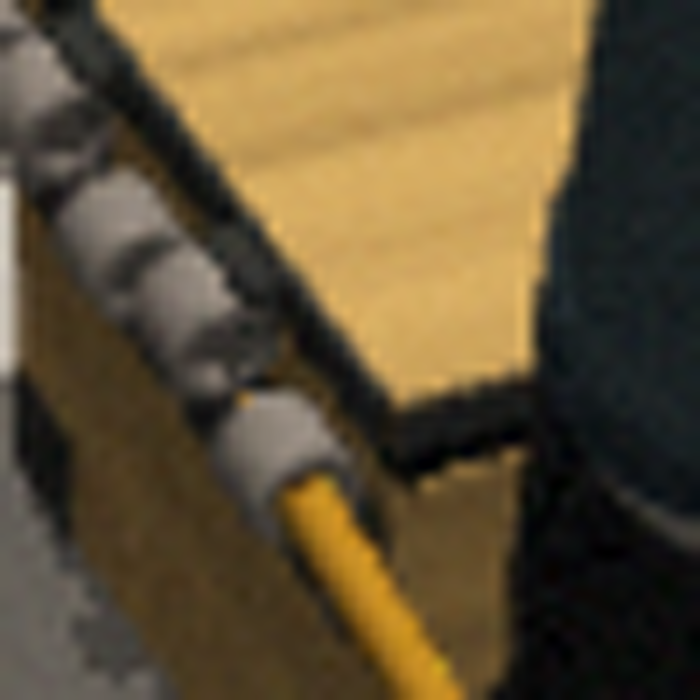

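```bash
python3 -m creep '[{"x":-0.004,"y":0.025,"z":0.0035,"wx":0,"wy":0,"wz":0},{"x":-0.006,"y":0.04,"z":0.0055,"wx":0,"wy":0,"wz":0},{"x":-0.006,"y":0.04,"z":0.0055,"wx":0,"wy":0,"wz":0}]';  python3 -m creep '[{"x":-0.0015,"y":0.012,"z":0.0015,"wx":0,"wy":0,"wz":0},{"x":-0.003,"y":0.025,"z":0.003,"wx":0,"wy":0,"wz":0},{"x":-0.003,"y":0.025,"z":0.003,"wx":0,"wy":0,"wz":0}]'; python3 look.py 10
python3 - <<'E'
from h import *
crop(np.load("pics/side10.npy"),300,160,50,50,14,"pics/s10z.png")
E
```

```text
time_s: 10.42
tool_pos: [0.5503, -0.1217, 0.116]
ee_rot: [[-0.131, 0.991, -0.02], [0.98, 0.132, 0.148], [0.149, -0.0, -0.989]]
wrist_force: [0.3, 0.0, -0.9]
finger_gap: 0.088
time_s: 10.8
tool_pos: [0.5497, -0.1168, 0.1166]
ee_rot: [[-0.131, 0.991, -0.02], [0.98, 0.132, 0.148], [0.149, -0.0, -0.989]]
wrist_force: [0.8, 0.7, -1.5]
finger_gap: 0.089
10.9 [ 0.5497 -0.1172  0.1166] [ 0.1 -0.4 -1.4] 0.089
```

View pics/s10z.png

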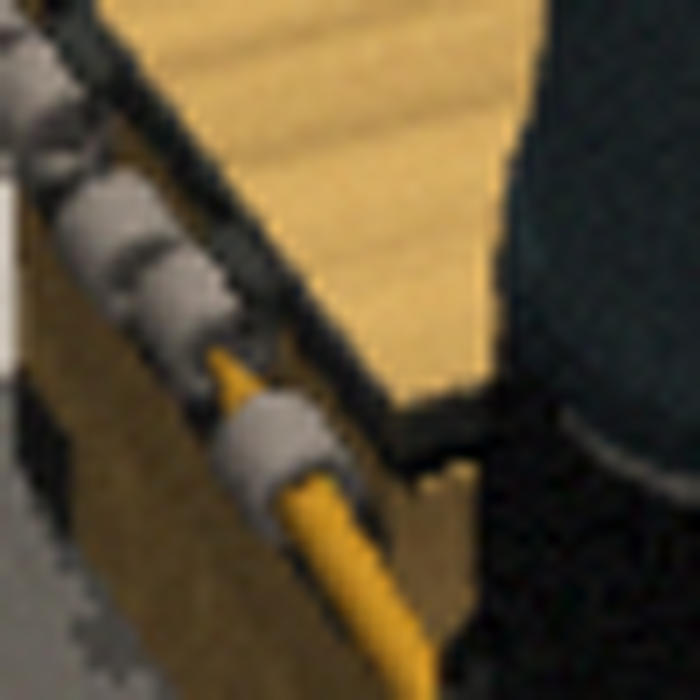

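```bash
python3 -m creep '[{"x":-0.0015,"y":0.012,"z":0.0015,"wx":0,"wy":0,"wz":0},{"x":-0.003,"y":0.025,"z":0.003,"wx":0,"wy":0,"wz":0},{"x":-0.003,"y":0.025,"z":0.003,"wx":0,"wy":0,"wz":0}]'; python3 look.py 11
python3 - <<'E'
from h import *
crop(np.load("pics/side11.npy"),300,160,50,50,14,"pics/s11z.png")
E
```

```text
time_s: 11.28
tool_pos: [0.5491, -0.1122, 0.1172]
ee_rot: [[-0.13, 0.991, -0.02], [0.98, 0.132, 0.147], [0.149, -0.0, -0.989]]
wrist_force: [-0.2, -1.1, -1.3]
finger_gap: 0.089
11.375 [ 0.5491 -0.1122  0.1172] [ 0.3 -1.2 -1.1] 0.087
```

View pics/s11z.png

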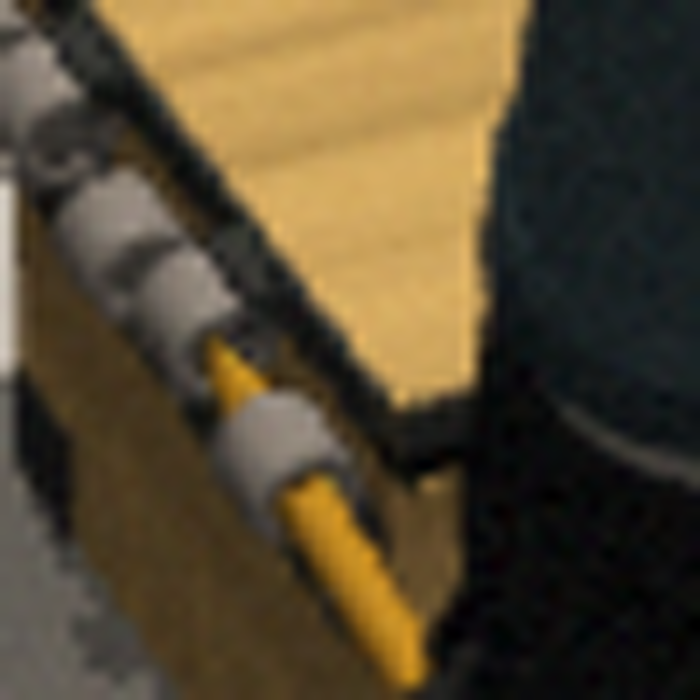

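```bash
python3 -m creep '[{"x":-0.0015,"y":0.012,"z":0.0015,"wx":0,"wy":0,"wz":0},{"x":-0.003,"y":0.025,"z":0.003,"wx":0,"wy":0,"wz":0},{"x":-0.003,"y":0.025,"z":0.003,"wx":0,"wy":0,"wz":0}]';python3 -m creep '[{"x":-0.001,"y":0.008,"z":0.01,"wx":-0.008,"wy":-0.001,"wz":0},{"x":-0.002,"y":0.016,"z":0.02,"wx":-0.017,"wy":-0.002,"wz":0},{"x":-0.002,"y":0.016,"z":0.02,"wx":-0.017,"wy":-0.002,"wz":0}]'; python3 look.py 12
python3 - <<'E'
from h import *
crop(np.load("pics/side12.npy"),300,160,50,50,14,"pics/s12z.png")
E
```

```text
time_s: 11.75
tool_pos: [0.5485, -0.107, 0.1178]
ee_rot: [[-0.13, 0.991, -0.02], [0.98, 0.132, 0.147], [0.149, -0.0, -0.989]]
wrist_force: [0.1, -2.5, -1.3]
finger_gap: 0.089
time_s: 12.12
tool_pos: [0.5483, -0.1032, 0.1222]
ee_rot: [[-0.132, 0.991, -0.016], [0.985, 0.133, 0.113], [0.114, -0.0, -0.993]]
wrist_force: [-0.3, -1.5, -1.5]
finger_gap: 0.089
12.225 [ 0.5481 -0.1032  0.1219] [ 1.  -0.5 -0.1] 0.095
```

View pics/s12z.png

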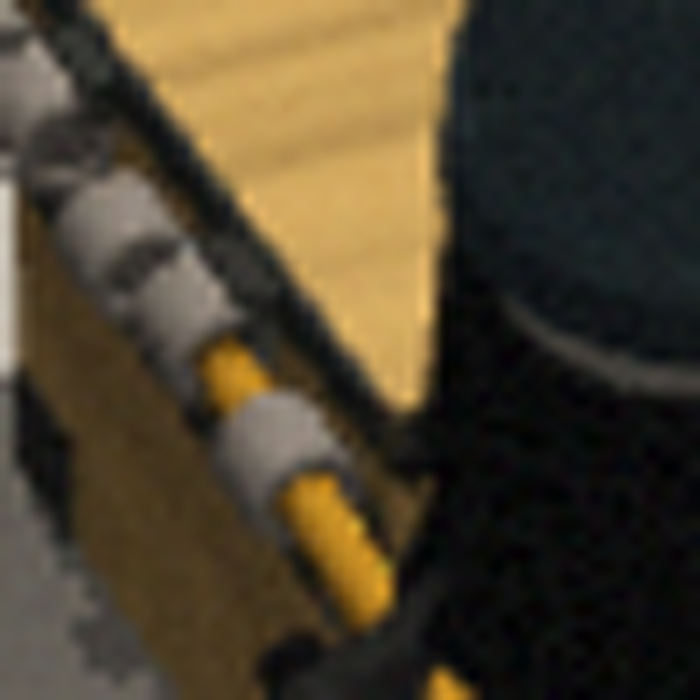

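```bash
python3 -m creep '[{"x":0,"y":0.003,"z":0.013,"wx":-0.0125,"wy":-0.0017,"wz":0},{"x":-0.001,"y":0.006,"z":0.026,"wx":-0.025,"wy":-0.0035,"wz":0},{"x":-0.001,"y":0.006,"z":0.026,"wx":-0.025,"wy":-0.0035,"wz":0}]';python3 -m creep '[{"x":0,"y":0.003,"z":0.013,"wx":-0.0125,"wy":-0.0017,"wz":0},{"x":-0.001,"y":0.006,"z":0.026,"wx":-0.025,"wy":-0.0035,"wz":0},{"x":-0.001,"y":0.006,"z":0.026,"wx":-0.025,"wy":-0.0035,"wz":0}]'; python3 look.py 13
python3 - <<'E'
from h import *
crop(np.load("pics/side13.npy"),300,160,50,50,14,"pics/s13z.png")
E
```

```text
time_s: 12.6
tool_pos: [0.5481, -0.1023, 0.1274]
ee_rot: [[-0.133, 0.991, -0.008], [0.989, 0.133, 0.063], [0.064, 0.0, -0.998]]
wrist_force: [0.4, -3.4, 0.2]
finger_gap: 0.094
time_s: 12.98
tool_pos: [0.5479, -0.1011, 0.1326]
ee_rot: [[-0.133, 0.991, -0.001], [0.991, 0.133, 0.013], [0.013, 0.0, -1.0]]
wrist_force: [1.4, -4.0, 0.5]
finger_gap: 0.09
13.075 [ 0.5478 -0.1011  0.1323] [-0.4 -2.4  0.6] 0.091
```

View pics/s13z.png

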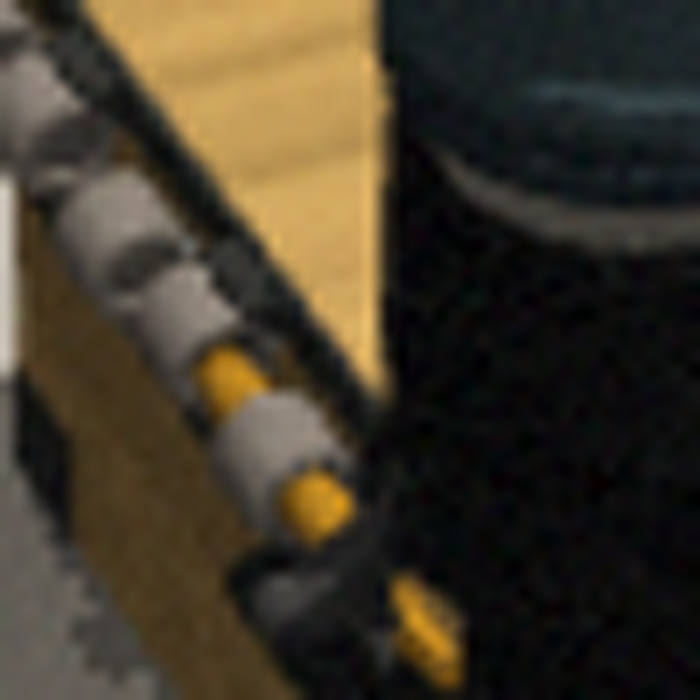

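View pics/c13.png

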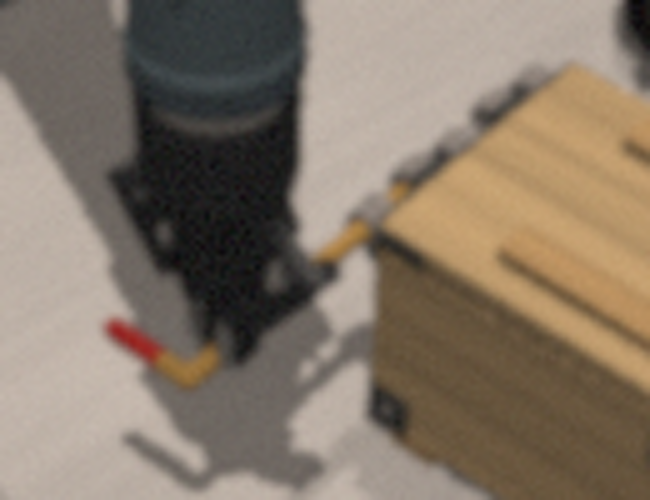

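```bash
python3 -m creep '[{"x":-0.002,"y":0.012,"z":0.01,"wx":0,"wy":0,"wz":0},{"x":-0.0035,"y":0.025,"z":0.015,"wx":0,"wy":0,"wz":0},{"x":-0.005,"y":0.037,"z":0.015,"wx":0,"wy":0,"wz":0},{"x":-0.005,"y":0.037,"z":0.015,"wx":0,"wy":0,"wz":0}]'; python3 look.py 14
python3 - <<'E'
from h import *
crop(np.load("pics/side14.npy"),300,160,50,50,14,"pics/s14z.png")
E
```

```text
time_s: 13.58
tool_pos: [0.5464, -0.0947, 0.135]
ee_rot: [[-0.13, 0.991, -0.002], [0.991, 0.13, 0.014], [0.014, -0.001, -1.0]]
wrist_force: [-0.0, -1.4, -1.5]
finger_gap: 0.088
13.675 [ 0.5463 -0.0936  0.1348] [ 0.2 -2.  -1.4] 0.089
```

View pics/s14z.png

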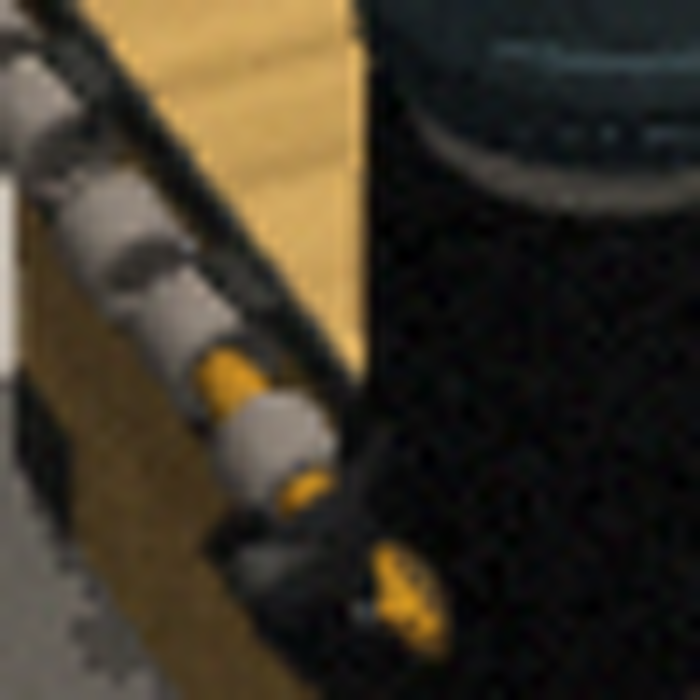

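```bash
python3 -m creep '[{"x":-0.002,"y":0.015,"z":0,"wx":0,"wy":0,"wz":0},{"x":-0.003,"y":0.025,"z":0,"wx":0,"wy":0,"wz":0},{"x":-0.003,"y":0.025,"z":0,"wx":0,"wy":0,"wz":0}]'; python3 look.py 15
python3 - <<'E'
from h import *
crop(np.load("pics/side15.npy"),300,160,50,50,14,"pics/s15z.png")
im=capture("wrist");np.save("pics/w15.npy",im);cv2.imwrite("pics/w15.png",im[:,:,::-1])
E
```

```text
time_s: 14.05
tool_pos: [0.5458, -0.0899, 0.1351]
ee_rot: [[-0.131, 0.991, -0.002], [0.991, 0.131, 0.013], [0.013, -0.001, -1.0]]
wrist_force: [-0.2, -5.0, -1.7]
finger_gap: 0.087
14.15 [ 0.5458 -0.0899  0.1351] [ 0.4 -5.4 -1.5] 0.088
```

View pics/s15z.png

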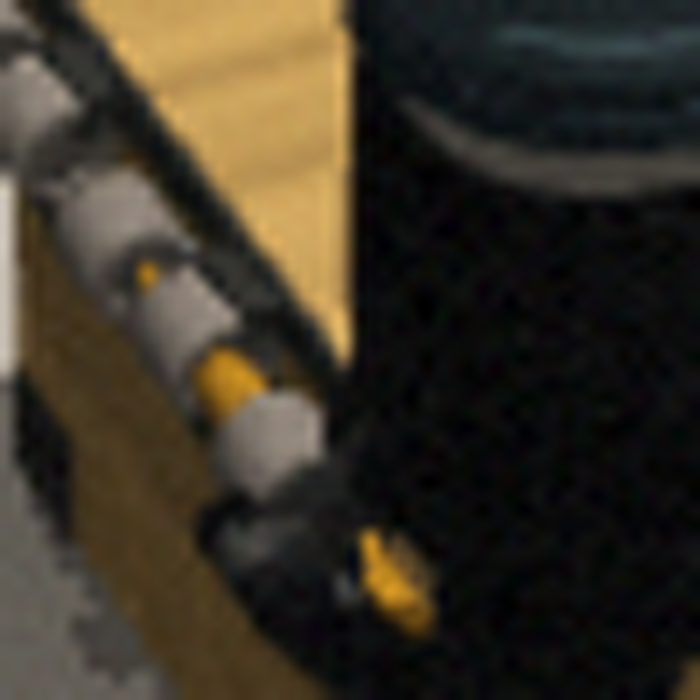

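View pics/w15.png

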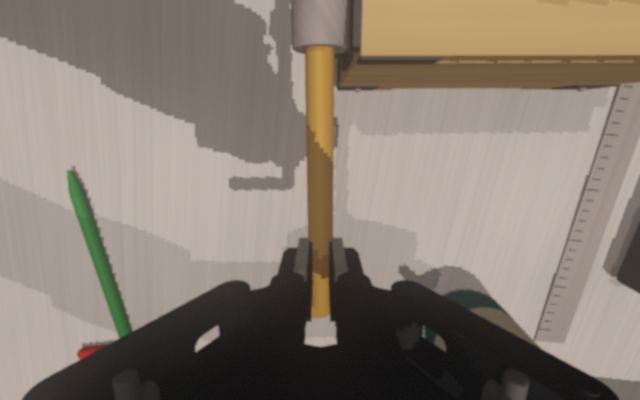

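```bash
python3 -m creep '[{"x":-0.002,"y":0.015,"z":0,"wx":0,"wy":0,"wz":0},{"x":-0.003,"y":0.025,"z":0,"wx":0,"wy":0,"wz":0},{"x":-0.003,"y":0.025,"z":0,"wx":0,"wy":0,"wz":0}]';  python3 -m creep '[{"x":-0.002,"y":0.015,"z":0,"wx":0,"wy":0,"wz":0},{"x":-0.003,"y":0.025,"z":0,"wx":0,"wy":0,"wz":0},{"x":-0.003,"y":0.025,"z":0,"wx":0,"wy":0,"wz":0}]';python3 look.py 16
python3 - <<'E'
from h import *
crop(np.load("pics/side16.npy"),300,160,50,50,14,"pics/s16z.png")
E
```

```text
time_s: 14.58
tool_pos: [0.5453, -0.0851, 0.1351]
ee_rot: [[-0.131, 0.991, -0.002], [0.991, 0.131, 0.013], [0.013, -0.001, -1.0]]
wrist_force: [-0.2, -6.2, -1.8]
finger_gap: 0.092
time_s: 14.95
tool_pos: [0.5446, -0.0801, 0.1351]
ee_rot: [[-0.131, 0.991, -0.002], [0.991, 0.131, 0.013], [0.013, -0.001, -1.0]]
wrist_force: [0.4, -5.8, -2.4]
finger_gap: 0.087
15.05 [ 0.5446 -0.0801  0.1351] [-0.  -5.9 -1.8] 0.09
```

View pics/s16z.png

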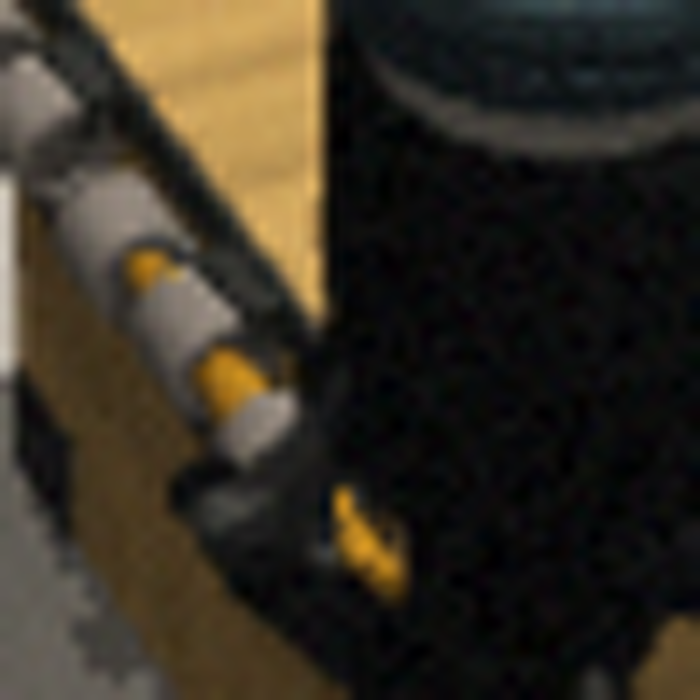

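```bash
python3 -m creep '[{"x":-0.004,"y":0.025,"z":0,"wx":0,"wy":0,"wz":0},{"x":-0.007,"y":0.05,"z":0,"wx":0,"wy":0,"wz":0},{"x":-0.010,"y":0.075,"z":0,"wx":0,"wy":0,"wz":0},{"x":-0.013,"y":0.1,"z":0,"wx":0,"wy":0,"wz":0},{"x":-0.013,"y":0.1,"z":0,"wx":0,"wy":0,"wz":0}]'; python3 look.py 17
```

```text
time_s: 15.68
tool_pos: [0.5421, -0.0593, 0.1353]
ee_rot: [[-0.132, 0.991, -0.002], [0.991, 0.132, 0.014], [0.014, -0.001, -1.0]]
wrist_force: [-0.4, -3.7, 0.8]
finger_gap: 0.088
15.775 [ 0.5421 -0.0593  0.1353] [-0.9 -3.7  1.4] 0.09
```

View pics/s17.png

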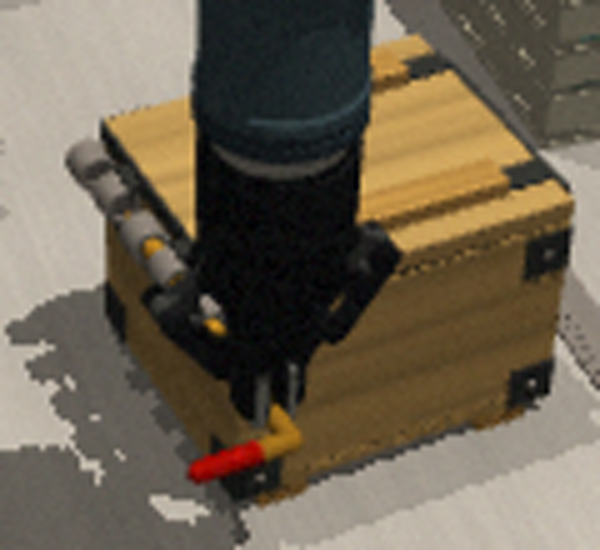

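Entering K4 region next; the force is low. Continue.

```bash
python3 -m creep '[{"x":-0.003,"y":0.02,"z":0,"wx":0,"wy":0,"wz":0},{"x":-0.005,"y":0.04,"z":0,"wx":0,"wy":0,"wz":0},{"x":-0.008,"y":0.06,"z":0,"wx":0,"wy":0,"wz":0},{"x":-0.010,"y":0.08,"z":0,"wx":0,"wy":0,"wz":0},{"x":-0.010,"y":0.08,"z":0,"wx":0,"wy":0,"wz":0}]'; python3 look.py 18
```

```text
time_s: 16.4
tool_pos: [0.5401, -0.0437, 0.1352]
ee_rot: [[-0.132, 0.991, -0.002], [0.991, 0.132, 0.013], [0.013, -0.001, -1.0]]
wrist_force: [-0.6, -5.8, 0.8]
finger_gap: 0.085
16.5 [ 0.5401 -0.0437  0.1353] [-0.9 -6.4  0.9] 0.094
```

View pics/s18.png

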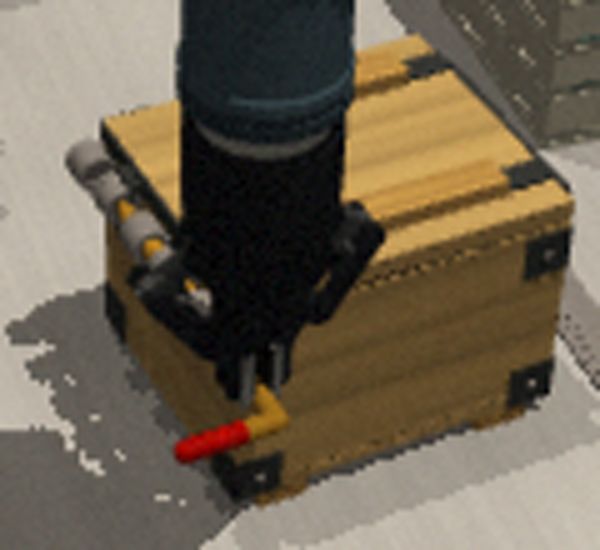

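```bash
python3 -m creep '[{"x":-0.003,"y":0.02,"z":0,"wx":0,"wy":0,"wz":0},{"x":-0.005,"y":0.04,"z":0,"wx":0,"wy":0,"wz":0},{"x":-0.008,"y":0.06,"z":0,"wx":0,"wy":0,"wz":0},{"x":-0.010,"y":0.08,"z":0,"wx":0,"wy":0,"wz":0},{"x":-0.010,"y":0.08,"z":0,"wx":0,"wy":0,"wz":0}]'; python3 look.py 19
python3 - <<'E'
from h import *
im=capture("wrist");cv2.imwrite("pics/w19.png",im[:,:,::-1])
E
```

```text
time_s: 17.12
tool_pos: [0.5379, -0.0276, 0.1352]
ee_rot: [[-0.131, 0.991, -0.003], [0.991, 0.132, 0.013], [0.014, -0.001, -1.0]]
wrist_force: [-0.2, -5.5, 1.9]
finger_gap: 0.091
17.225 [ 0.5379 -0.0276  0.1352] [-1.3 -4.8  1.9] 0.089
```

View pics/s19.png

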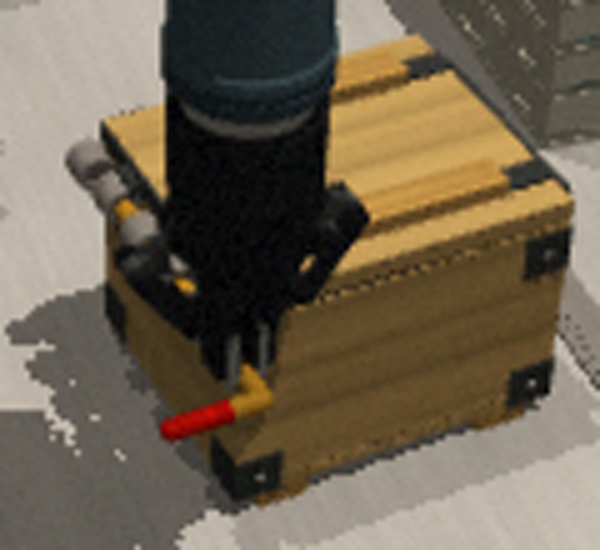

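View pics/w19.png

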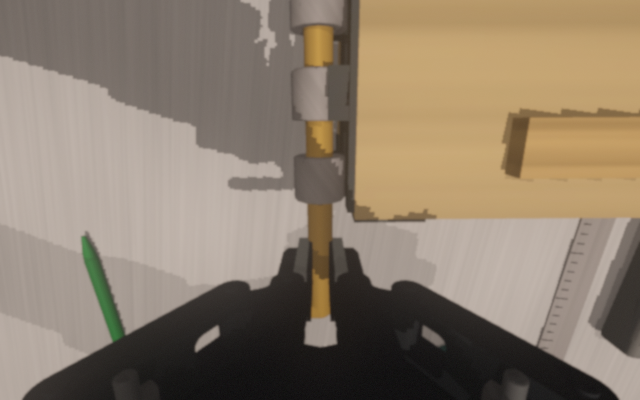

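```bash
python3 -m creep '[{"x":-0.003,"y":0.02,"z":0,"wx":0,"wy":0,"wz":0},{"x":-0.004,"y":0.03,"z":0,"wx":0,"wy":0,"wz":0},{"x":-0.004,"y":0.03,"z":0,"wx":0,"wy":0,"wz":0}]'; python3 look.py 20
python3 - <<'E'
from h import *
im=capture("wrist");cv2.imwrite("pics/w20.png",im[:,:,::-1])
E
```

```text
time_s: 17.65
tool_pos: [0.5371, -0.0218, 0.1353]
ee_rot: [[-0.131, 0.991, -0.003], [0.991, 0.131, 0.013], [0.013, -0.001, -1.0]]
wrist_force: [-1.8, -5.2, 2.1]
finger_gap: 0.091
17.75 [ 0.5371 -0.0219  0.1352] [-1.3 -5.4  2.6] 0.088
```

View pics/w20.png

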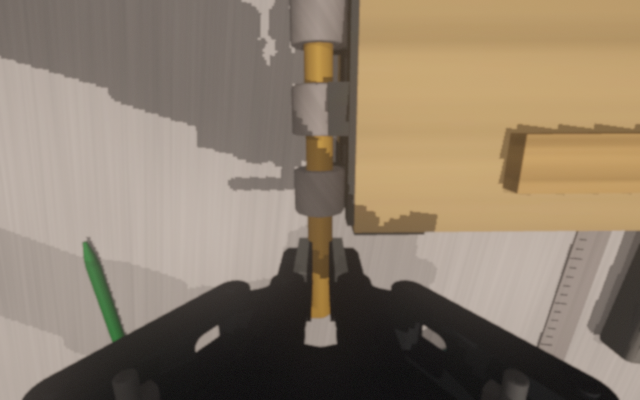

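View pics/c20.png

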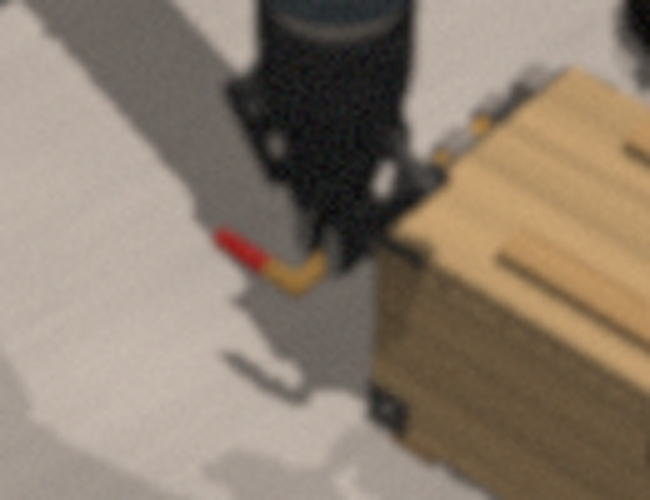

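```bash
python3 -m creep '[{"x":0,"y":0,"z":0,"wx":0,"wy":0,"wz":0},{"x":0,"y":0,"z":0,"wx":0,"wy":0,"wz":0},{"x":0,"y":0,"z":0,"wx":0,"wy":0,"wz":0}]' 32 60; python3 -m creep '[{"x":0,"y":0,"z":0.1,"wx":0,"wy":0,"wz":0},{"x":0,"y":0,"z":0.3,"wx":0,"wy":0,"wz":0},{"x":0.02,"y":-0.2,"z":0.4,"wx":0,"wy":0,"wz":0},{"x":0.06,"y":-0.45,"z":0.4,"wx":0,"wy":0,"wz":0},{"x":0.06,"y":-0.45,"z":0.4,"wx":0,"wy":0,"wz":0}]' 0 40; python3 look.py 21
```

```text
time_s: 18.18
tool_pos: [0.5375, -0.0203, 0.1351]
ee_rot: [[-0.132, 0.991, -0.002], [0.991, 0.132, 0.015], [0.015, -0.0, -1.0]]
wrist_force: [-0.4, -0.6, 0.4]
finger_gap: 0.369
time_s: 18.8
tool_pos: [0.5495, -0.116, 0.2155]
ee_rot: [[-0.125, 0.992, -0.001], [0.992, 0.125, 0.012], [0.012, 0.0, -1.0]]
wrist_force: [-0.7, -0.0, -0.7]
finger_gap: -0.002
18.9 [ 0.5493 -0.1109  0.215 ] [-0.2  0.3  0.2] 0.003
```

View pics/s21.png

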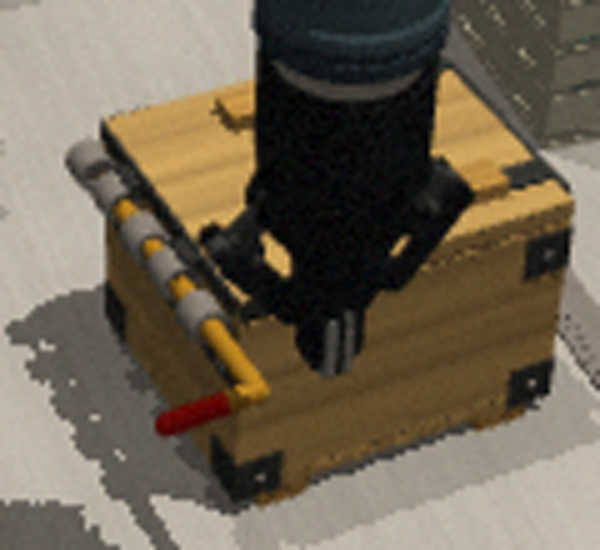

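View pics/c21.png

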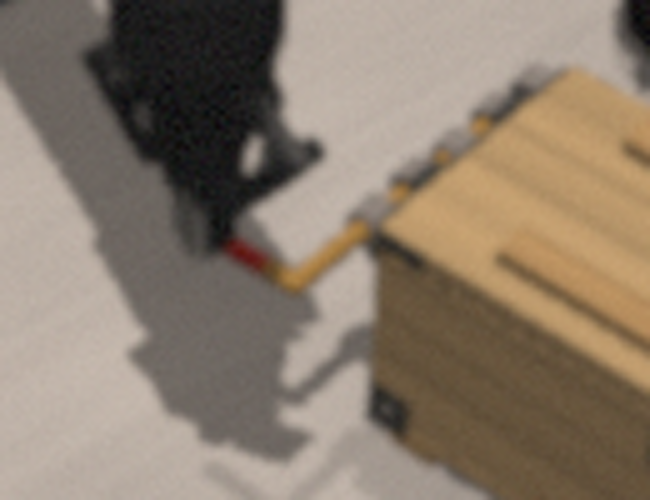

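Run:
```python
from h import *
ps,pc=camera_params("side"),camera_params("scene")
print("bend",tri([(ps,280+258/5,130+387/5),(pc,260+291/5,150+284/5)]))
```

```text
bend (array([ 0.5421454 , -0.05183691,  0.14294059]), [np.float64(0.00018513748038824447), np.float64(0.00018513748038825745)])
```

```bash
python3 -m creep '[{"x":-0.01,"y":0,"z":-0.2,"wx":0,"wy":0,"wz":0},{"x":-0.01,"y":0,"z":-0.4,"wx":0,"wy":0,"wz":0},{"x":-0.015,"y":0.04,"z":-0.425,"wx":0,"wy":0,"wz":0},{"x":-0.02,"y":0.1,"z":-0.425,"wx":0,"wy":0,"wz":0},{"x":-0.027,"y":0.15,"z":-0.425,"wx":0,"wy":0,"wz":0}]'; python3 look.py 22
```

```text
time_s: 19.52
tool_pos: [0.5453, -0.0794, 0.1318]
ee_rot: [[-0.133, 0.991, 0.001], [0.991, 0.133, 0.014], [0.014, 0.003, -1.0]]
wrist_force: [1.0, 0.3, 0.4]
finger_gap: 0.004
19.625 [ 0.545  -0.079   0.1315] [-0.1  0.1  0.4] -0.002
```

View pics/s22.png

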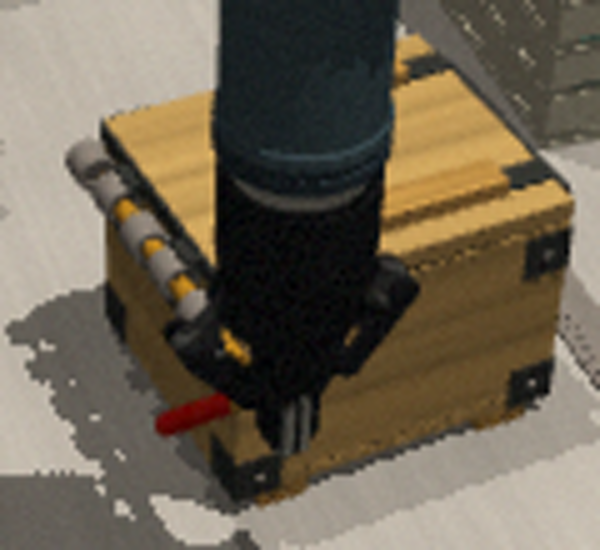

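View pics/c22.png

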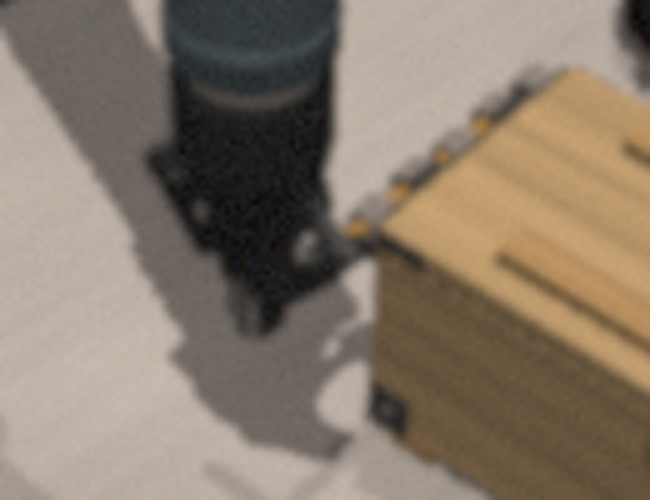

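```bash
python3 -m creep '[{"x":-0.004,"y":0.03,"z":0,"wx":0,"wy":0,"wz":0},{"x":-0.007,"y":0.055,"z":0,"wx":0,"wy":0,"wz":0},{"x":-0.01,"y":0.075,"z":0,"wx":0,"wy":0,"wz":0},{"x":-0.013,"y":0.1,"z":0,"wx":0,"wy":0,"wz":0}]'; python3 -m creep '[{"x":-0.003,"y":0.025,"z":0,"wx":0,"wy":0,"wz":0},{"x":-0.006,"y":0.05,"z":0,"wx":0,"wy":0,"wz":0},{"x":-0.006,"y":0.05,"z":0,"wx":0,"wy":0,"wz":0}]';python3 look.py 23
```

```text
time_s: 20.12
tool_pos: [0.5415, -0.0632, 0.1303]
ee_rot: [[-0.13, 0.991, -0.001], [0.991, 0.13, 0.011], [0.012, 0.0, -1.0]]
wrist_force: [1.0, -7.1, 0.2]
finger_gap: 0.002
time_s: 20.5
tool_pos: [0.5402, -0.0531, 0.1302]
ee_rot: [[-0.13, 0.991, -0.002], [0.991, 0.13, 0.012], [0.012, -0.0, -1.0]]
wrist_force: [0.5, -4.5, 0.3]
finger_gap: 0.001
20.6 [ 0.5402 -0.0531  0.1302] [-1.  -5.  -0.2] 0.002
```

View pics/s23.png

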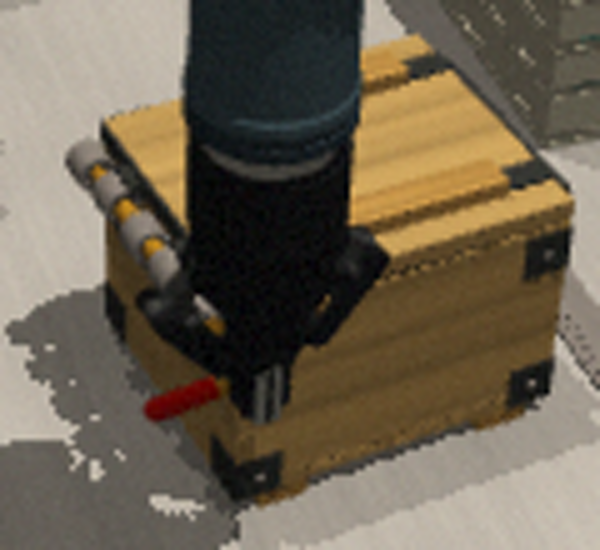

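```bash
python3 -m creep '[{"x":-0.003,"y":0.025,"z":0,"wx":0,"wy":0,"wz":0},{"x":-0.006,"y":0.05,"z":0,"wx":0,"wy":0,"wz":0},{"x":-0.01,"y":0.075,"z":0,"wx":0,"wy":0,"wz":0},{"x":-0.013,"y":0.1,"z":0,"wx":0,"wy":0,"wz":0},{"x":-0.016,"y":0.12,"z":0,"wx":0,"wy":0,"wz":0}]'; python3 look.py 24
```

```text
time_s: 21.22
tool_pos: [0.5369, -0.0295, 0.1302]
ee_rot: [[-0.13, 0.992, -0.002], [0.991, 0.13, 0.011], [0.012, -0.001, -1.0]]
wrist_force: [0.2, -7.5, 0.8]
finger_gap: 0.003
21.325 [ 0.5369 -0.0289  0.1302] [-0.2 -4.   0.6] 0.001
```

View pics/s24.png

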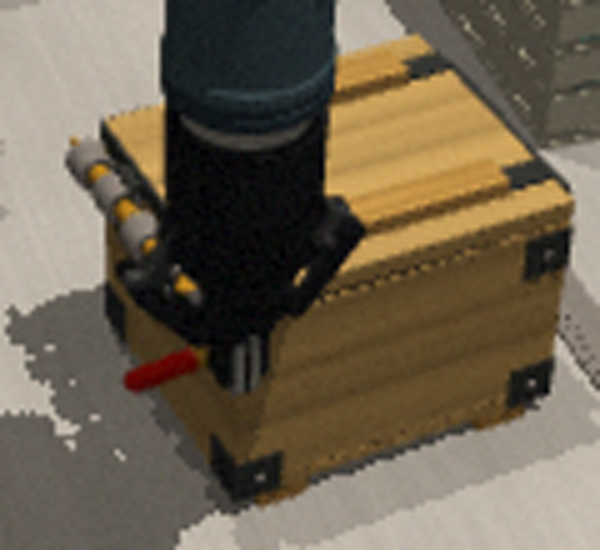

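Nose is out of K5 (at 73,142 in the crop). Continue in small steps until the force rises.

```bash
python3 -m creep '[{"x":-0.002,"y":0.015,"z":0,"wx":0,"wy":0,"wz":0},{"x":-0.004,"y":0.03,"z":0,"wx":0,"wy":0,"wz":0}]'; python3 -m creep '[{"x":-0.0015,"y":0.01,"z":0,"wx":0,"wy":0,"wz":0},{"x":-0.003,"y":0.02,"z":0,"wx":0,"wy":0,"wz":0}]'
```

```text
time_s: 21.58
tool_pos: [0.5361, -0.0236, 0.1302]
ee_rot: [[-0.13, 0.992, -0.002], [0.991, 0.13, 0.011], [0.011, -0.001, -1.0]]
wrist_force: [-0.3, -6.9, 1.1]
finger_gap: -0.0
time_s: 21.82
tool_pos: [0.5356, -0.0196, 0.1302]
ee_rot: [[-0.13, 0.992, -0.002], [0.991, 0.13, 0.011], [0.012, -0.001, -1.0]]
wrist_force: [0.2, -6.7, 0.8]
finger_gap: -0.002
```

```bash
python3 -m creep '[{"x":-0.001,"y":0.01,"z":0,"wx":0,"wy":0,"wz":0},{"x":-0.001,"y":0.01,"z":0,"wx":0,"wy":0,"wz":0}]'; python3 -m creep '[{"x":-0.001,"y":0.01,"z":0,"wx":0,"wy":0,"wz":0},{"x":-0.001,"y":0.01,"z":0,"wx":0,"wy":0,"wz":0}]'; python3 -m creep '[{"x":-0.001,"y":0.01,"z":0,"wx":0,"wy":0,"wz":0},{"x":-0.001,"y":0.01,"z":0,"wx":0,"wy":0,"wz":0}]';python3 look.py 25
```

```text
time_s: 22.08
tool_pos: [0.5355, -0.0192, 0.1303]
ee_rot: [[-0.129, 0.992, -0.002], [0.992, 0.129, 0.01], [0.01, -0.0, -1.0]]
wrist_force: [-0.8, -9.7, 0.8]
finger_gap: -0.002
time_s: 22.32
tool_pos: [0.5355, -0.0189, 0.1303]
ee_rot: [[-0.127, 0.992, -0.001], [0.992, 0.127, 0.008], [0.008, -0.0, -1.0]]
wrist_force: [1.4, -13.9, 0.3]
finger_gap: 0.001
time_s: 22.58
tool_pos: [0.5354, -0.0187, 0.1303]
ee_rot: [[-0.126, 0.992, -0.001], [0.992, 0.126, 0.006], [0.006, -0.0, -1.0]]
wrist_force: [0.5, -18.2, -0.1]
finger_gap: -0.001
22.675 [ 0.5354 -0.0187  0.1303] [  1.4 -18.4  -0.5] 0.003
```

View pics/s25.png

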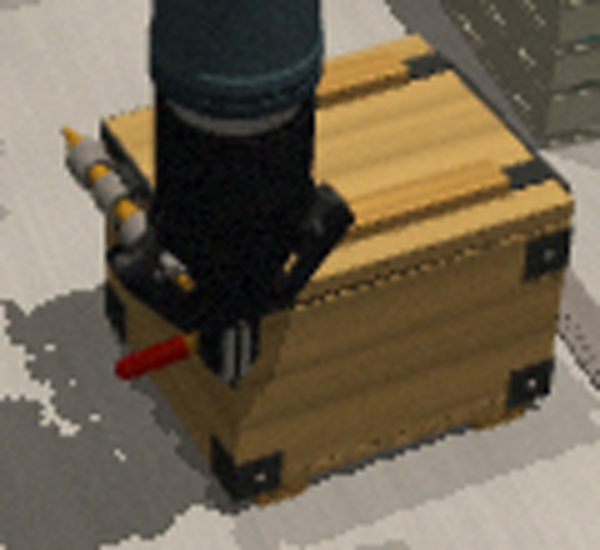

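View pics/c25.png

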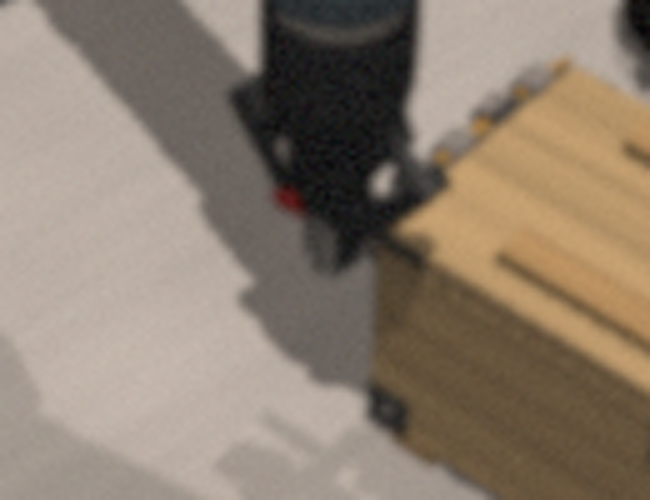

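```bash
python3 -m creep '[{"x":0.01,"y":-0.1,"z":0,"wx":0,"wy":0,"wz":0},{"x":0.03,"y":-0.3,"z":0,"wx":0,"wy":0,"wz":0},{"x":0.03,"y":-0.5,"z":0.15,"wx":0,"wy":0,"wz":0},{"x":0.03,"y":-0.7,"z":0.4,"wx":0,"wy":0,"wz":0},{"x":-0.2,"y":-0.8,"z":0.6,"wx":0,"wy":0,"wz":0}]'; python3 look.py 26
python3 - <<'E'
from h import *
for n in("side","scene"):
    cv2.imwrite(f"pics/{n}26.png",np.load(f"pics/{n}26.npy")[:,:,::-1])
crop(np.load("pics/side26.npy"),285,145,60,70,11,"pics/s26z.png")
E
```

```text
time_s: 23.3
tool_pos: [0.4988, -0.1724, 0.2505]
ee_rot: [[-0.13, 0.991, 0.001], [0.991, 0.13, 0.013], [0.013, 0.003, -1.0]]
wrist_force: [0.4, 0.4, 0.7]
finger_gap: -0.001
23.4 [ 0.4954 -0.1746  0.2526] [ 1.1 -0.2 -0.4] -0.002
```

View pics/s26z.png

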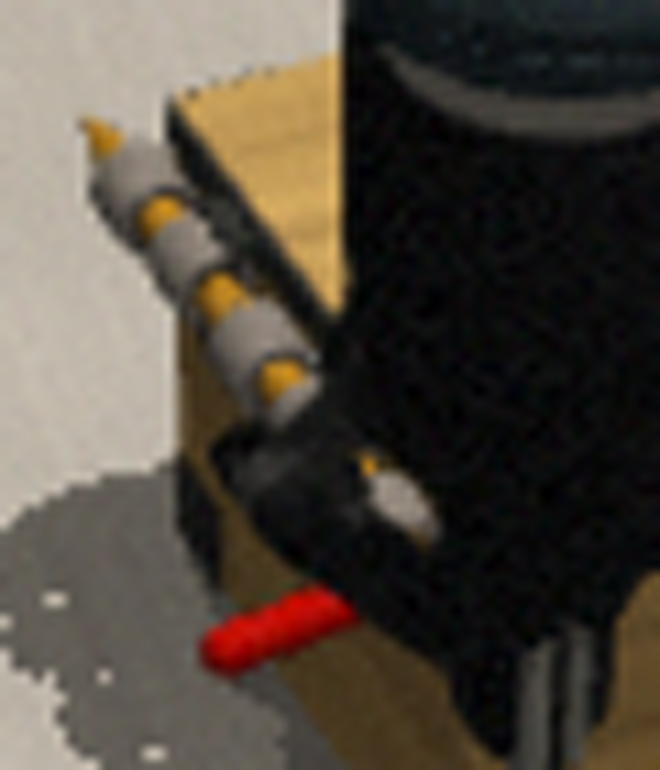

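View pics/c26.png

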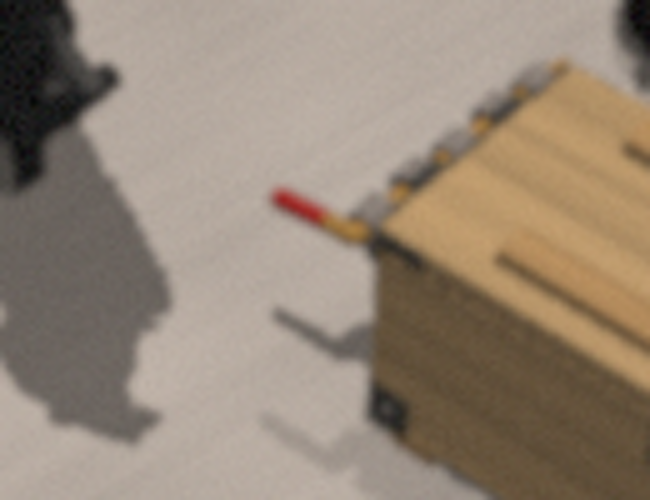

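View pics/side26.png

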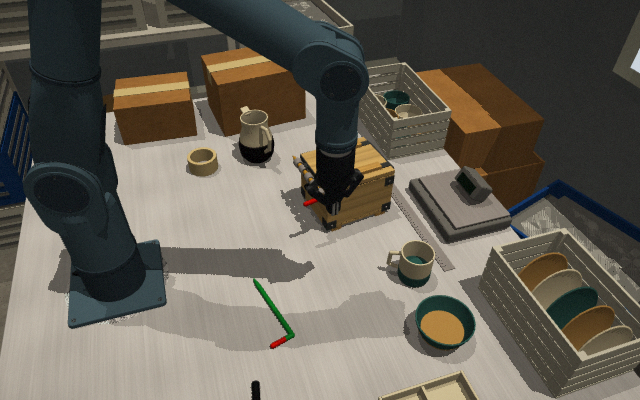

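```bash
python3 -m creep '[{"x":0,"y":-0.3,"z":0.1,"wx":0,"wy":0,"wz":0},{"x":0,"y":-0.6,"z":0.1,"wx":0,"wy":0,"wz":0},{"x":0,"y":-0.9,"z":0.1,"wx":0,"wy":0,"wz":0},{"x":0,"y":-0.9,"z":0.1,"wx":0,"wy":0,"wz":0}]'; python3 look.py 27
python3 - <<'E'
from h import *
a=np.load("pics/side0.npy").astype(int);b=np.load("pics/side27.npy").astype(int)
for nm,(x0,y0,x1,y1) in {"jug":(235,100,275,165),"mug":(388,238,438,288),"bowl":(412,292,478,352)}.items():
    d=np.abs(a[y0:y1,x0:x1]-b[y0:y1,x0:x1]).max(2);print(nm,d.mean().round(1),(d>60).sum())
crop(np.load("pics/side27.npy"),285,140,60,65,11,"pics/s27z.png")
E
```

```text
time_s: 23.9
tool_pos: [0.4951, -0.3554, 0.2677]
ee_rot: [[-0.124, 0.992, -0.003], [0.992, 0.124, 0.012], [0.012, -0.002, -1.0]]
wrist_force: [0.6, 0.6, -0.1]
finger_gap: 0.002
24.0 [ 0.4971 -0.3496  0.2677] [-0.5  1.2  0.4] -0.003
jug 7.5 0
mug 15.6 66
bowl 8.6 0
```

View pics/s27z.png

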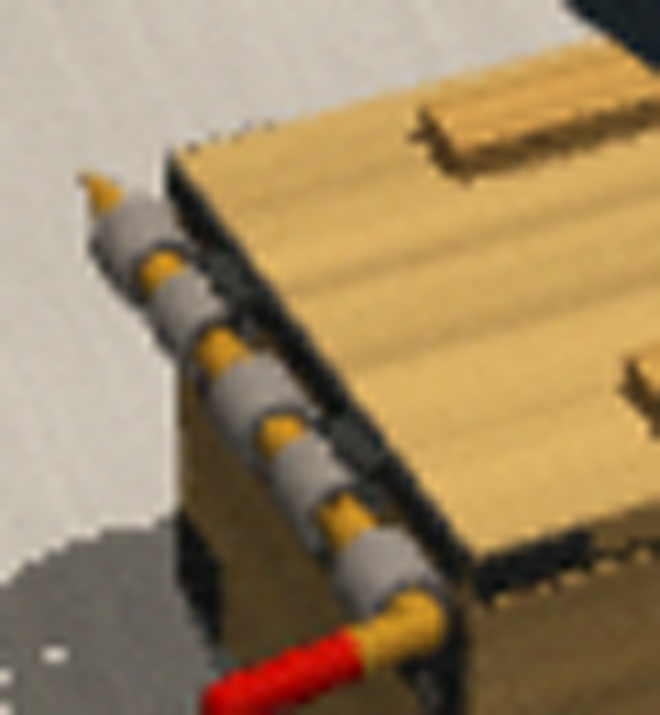

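Run:
```python
from h import *
a=np.load("pics/side0.npy");b=np.load("pics/side27.npy")
crop(np.hstack([a[230:290,380:445],b[230:290,380:445]]),0,0,130,60,6,"pics/mug.png")
```

```text
(no output)
```

View pics/mug.png

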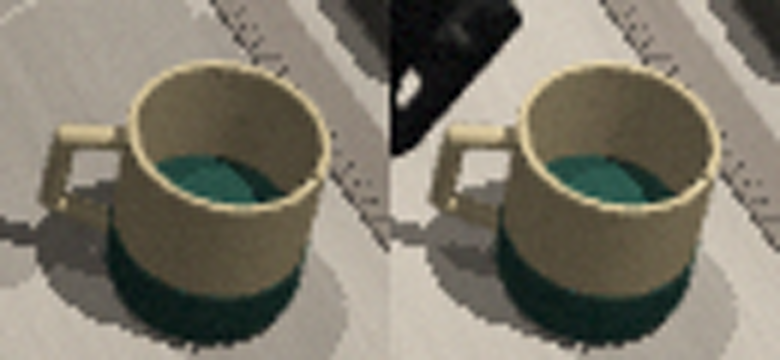

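The mug sits at the same place in both crops; the difference is only the gripper at the top left of the region. Handing in.

```bash
python3 -c "
from bench import *
print(sign_off())"
```

```text
the job is handed in; nothing more can be done
None
```

The lid is shut and the brass pin is fully home through all five knuckles. I handed the job in at about 24 s of the 69 s allowed; sign-off gives no verdict.

**What I did**
- **Lid:** I pressed it down with the closed fingertips, up to about 14 N.
- **Threading:** I gripped the pin near its bend and entered knuckle 1 tilted about 8° nose-up. Once the nose was in knuckle 2 I levelled the pin and drove on into knuckle 4.
- **Last 45 mm:** I let go and pushed on the bend with the closed fingers. It stopped hard, with force rising to 18 N at 2.5 mm or less from where I expected the stop.

**Last checks**
- **Pin:** the side picture shows it in every gap, the nose out beyond knuckle 5 and the handle against knuckle 1.
- **Jug, bowl and mug:** all stand where they were. The mug's patch of the picture differed from the start, but side by side the mug had not moved; the gripper was in the corner of the patch.
- **Robot:** it is clear of everything.

**What disagreed**
- **First grip:** my first closing sat too high on the pin, so I reopened and took it lower.
- **Gap reading:** with the 12 mm pin held, the fingers read about 7.5 mm. The pin did not visibly slip.
- **Mouth of knuckle 1:** the side and wrist cameras differed by about 8 mm along the pin's direction, which did not matter for the insertion.

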